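Lay out the tasting board

ROBOT

A 6-joint arm with a two-finger parallel gripper is mounted at the origin on the work surface; the furniture and walls round the work are solid. World frame = base frame: x ahead of the robot, y to its left, z up, the work surface at z = 0. Lengths are in m, angles in rad, forces in N, time in s.
With the tool pointing down it reaches from about 0.4 to 0.925 m from the base axis. Payload 12.5 kg.
Tool frame: the origin (TCP) lies where the fingers leave the gripper's body, on its centre line; the fingertips stand 78 mm ahead of it and the grasp point (between the pads) lies 59 mm ahead of it; z points along the fingers, y is the line along which they close (so a half turn about z gives the same grasp; the last joint's range is limited). The gripper opens to 95 mm and grips with 3 to 60 N. Pads are 20 mm wide; open, the fingers measure 119 mm over their backs; the gripper's body (75 mm by 180 mm) begins 59 mm behind the grasp point.
Start: joints at [-1.417, 0.491, 1.559, -0, 1.092, -0.106], TCP at [0.161, -0.604, 0.292] pointing down, gripper open.
Joint ranges: [-3.1, 3.1], [-0.84, 2.19], [0.05, 2.79], [-1.13, 4.28], [0.06, 2.93], [-2.69, 2.69]. Speed limits (rad/s): [2.22, 2.22, 2.79, 3.14, 3.14, 3.14].

INTERFACE

Orientations are given as a unit quaternion [w, x, y, z].
In Python, from rig import sense, vision, r gives the robot as it stands. The module is installed in compiled form; this text tells all that it offers.
- The arm moves only by the tool send_rows, never from a script. Its argument "moves" is a list of rows, each an object with "xyz": the shift along the world's x, y, z in mm, a list of three; "roll": the turn about the world's z in rad. A call has 1 to 8 rows; each row shifts and turns the commanded pose from where the row before left it; what a row does not reach is not made up. A row lasts 1/12 s, in which the tool goes at most 41.7 mm and 7.16 degrees, less where a joint would pass 70% of its speed; a pose out of reach is approached as far as the arm can. A call with a gripper value outside its range is refused whole. "fingers" is the opening, from 0 (shut) to 1 (fully open), set as the call begins (left out, the last holds). The fingers move at their own pace and stop on an object; "force" is the grip in N (left out, the last holds). Time passes only in rows, so rows that do not move let the fingers close. It gives the time, the measured TCP pose, the force, the opening and the grip force at its end, in the units of the state.
- sense(): the state, without advancing time (a new reading comes with each control period).
- vision.grab_frame(name): name is "scene" or "side" or "wrist"; returns the picture (400x640x3 uint8, red, green, blue); there is no depth.
- vision.camera_info(name): a dict with "K" (3x3 intrinsics, pixels), "eye" and "rotation" of the camera in the world. Camera axes: x right, y down, z forward; pixel columns grow to the right and rows downward; lengths in m; the calibration is good to about 2 mm. A picture is of the moment at which its call begins: read the wrist's pose just before it. camera_info takes no time and is no camera call; for the wrist camera it gives the pose at the moment of the call.
- r.close_job(): hands the job in; it is judged then, once.
The state is a dict: "clock": time; "qpos": joint angles; "qd": joint speeds; "joint_efforts": joint torques, N m; "tcp_pos": TCP position; "ee_rot": TCP orientation; "contact_force": force on the tool from outside, world axes, zero at the start; "ft_torque": the same for the moment, N m; "finger_gap": finger opening in m; "grasp_force": force on a finger pad.
Only numpy, scipy, OpenCV 4.12 (cv2) and the standard library are available. Lean on these libraries where they do the work, as an engineer would, in place of code of your own. Each camera call takes 0.05 s, during which the arm holds its last target. There are 200 camera calls.

TASK

Lay out the tasting board with the bread, the two jars and the price card from the sheet pan, one after another in this order: first the piece of bread flat in the middle of the wooden board, its long side along the board's long side; then the taller jar to the left of the bread; then the shorter jar to its right; last the price card upright behind the bread (on the side away from you), its face parallel to the board's long side. Each jar stands upright level with the middle of the bread and the card is centred on the bread, each with a gap of about 20 mm to the bread; left and right are as seen from the robot.

Things in the scene. Friction and masses are not known exactly. Their poses are not given: they have to be found in the camera images.
- board: Plain oak chopping board, fixed flat on the worktop, 200 (x) x 300 (y) x 22 mm high. Origin: centre of its underside. Its long side is its y axis; +y is its left end seen from the robot, +x its far side (turned at most 0.1 rad). A butter spreader 12 mm high is fixed on it along the near edge, 80 mm from the middle; a glass display case 400 mm high begins 165 to 200 mm beyond the middle.
- pan: Aluminium sheet pan, fixed on the worktop, 210 (x) x 350 (y) mm, floor 4 mm thick, rim 15 mm high. Origin: centre of its underside. The four things stand on it at the start; a small green cup fixed near its front left corner stays there. Board left and pan right, or the reverse. The display case behind is as near: carry things in straight lines, not in a wide arc.
- bread: Cut piece of focaccia, 64 (x) x 118 (y) x 49 mm high, uneven top, 100 g, on its flat underside. Origin: centre of its underside. Long side along its y axis; grip it across its x axis (62 to 64 mm), lightly.
- tall_jar: The taller glass jar (red screw lid), upright, 100 mm high, body 60 mm in diameter, lid 65 mm in diameter between 88 and 99 mm above its foot; about 0.44 kg. Origin: centre of its underside.
- short_jar: The shorter glass jar (green screw lid), upright, 86 mm high, body 60 mm in diameter, lid 57 mm in diameter between 75 and 86 mm above its foot; about 0.36 kg. Origin: centre of its underside.
- card: White price card upright in a small black foot, the only one on the pan; 100 mm high in all, 28 g. Foot 20 (x) x 30 (y) x 24 mm; the card is 75 mm wide along y, from 10 to 100 mm up, and as gripped across x is 12 mm thick, from x = -4 to +8 mm. Origin: centre of the foot's underside. Its face looks along its x axis; either face may look to the front.

How it is judged:
On the way, in this order (a step that is already met when the one before it is completed fails the run):
1. the bread lies flat in the middle of the board, along it (z of bread in the frame of board between 0.016 and 0.028 m and angle between bread's own z axis and vertical below 0.12 rad and x of bread in the frame of board between -0.018 and 0.018 m and y of bread in the frame of board between -0.018 and 0.018 m and angle between the y axis of bread and the y axis of board, either way round below 0.18 rad), for 0.2 s.
2. the taller jar stands left of the bread (z of tall_jar in the frame of board between 0.016 and 0.028 m and angle between tall_jar's own z axis and vertical below 0.12 rad and y of tall_jar in the frame of board above 0 m and x of tall_jar in the frame of board between -0.02 and 0.02 m and horizontal distance between tall_jar and bread between 0.098 and 0.124 m), for 0.2 s.
3. the shorter jar stands right of the bread (z of short_jar in the frame of board between 0.016 and 0.028 m and angle between short_jar's own z axis and vertical below 0.12 rad and y of short_jar in the frame of board below 0 m and x of short_jar in the frame of board between -0.02 and 0.02 m and horizontal distance between short_jar and bread between 0.098 and 0.124 m), for 0.2 s.
4. the price card stands behind the bread (z of card in the frame of board between 0.016 and 0.028 m and angle between card's own z axis and vertical below 0.12 rad and x of card in the frame of board above 0.03 m and y of card in the frame of board between -0.02 and 0.02 m and horizontal distance between card and bread between 0.048 and 0.076 m and angle between the y axis of card and the y axis of board, either way round below 0.2 rad), for 0.2 s.
At the end, for the whole second after the job is handed in: All rest upright (0.12 rad) on the board: bread within 18 mm of its middle, along it (0.18 rad); taller jar left, shorter right, 98-124 mm from the bread's middle, within 20 mm of the long centre line; card on the far side, 48-76 mm from it, within 20 mm of centre, parallel (0.2 rad) (all of step 1 and all of step 2 and all of step 3 and all of step 4 and linear speed of each of bread, tall_jar, short_jar, card below 0.01 m/s and angular speed of each of bread, tall_jar, short_jar, card below 0.1 rad/s); the robot touches nothing.
It also fails if it takes over 120 s, if anything falls off the work surface, if the arm or the gripper's body presses on something with over 40 N, if the wrist force passes 120 N, or if a joint passes its speed limit or range.

## Working session

There is one attempt and no reset: what is moved stays moved. The work goes in short steps, Python scripts to look and compute and a tool call to move; the robot and the scene stay as the last step left them, time stands still between calls to the robot, and variables do not carry over. Pictures are saved under pics/ and viewed, at most 14 in all, crops included, and the job is handed in when it is done.

Besides the shell and the picture viewer there is one more tool, called after "Call:" by a JSON object that holds its "method" and its "body". send_rows: Moves the arm, as the interface text tells. Its arguments: {"type":"object","properties":{"moves":{"type":"array"},"fingers":{"type":"number"},"force":{"type":"number"}},"required":["moves"]}

```bash
mkdir -p pics; python3 - <<'E'
from rig import sense,vision,r
import cv2
print(sense())
for n in("scene","side","wrist"):
    im=vision.grab_frame(n); cv2.imwrite(f"pics/{n}0.png",im[:,:,::-1]); i=vision.camera_info(n); print(n,i)
E
```

```text
{'clock': 0.0, 'qpos': array([-1.41660580e+00,  4.91555123e-01,  1.55945316e+00,  5.29147941e-06,
        1.09171442e+00, -1.05573607e-01]), 'qd': array([-0.00119299, -0.00055745, -0.00087898,  0.00168341, -0.00107715,
       -0.00202586]), 'joint_efforts': array([ 3.65299479e-05, -6.12649870e+01, -2.58188260e+01,  6.92402967e-02,
        4.81677102e-02, -1.14206009e-04]), 'tcp_pos': array([ 0.16054656, -0.60385977,  0.29166318]), 'ee_rot': array([-5.64918439e-04,  9.91577175e-01,  1.29515971e-01, -1.13871191e-05]), 'contact_force': array([ 0.81339582, -0.20553849, -0.43467968]), 'ft_torque': array([-0.03422206,  0.08151664, -0.03746265]), 'grasp_force': 0.0, 'finger_gap': 0.0949818924698992}
scene {'K': array([[400.54634985,   0.        , 316.03132695],
       [  0.        , 400.54634985, 204.22002374],
       [  0.        ,   0.        ,   1.        ]]), 'eye': array([-0.10151729,  0.27045489,  0.62783283]), 'rotation': array([ 0.19458817, -0.48301134,  0.7857204 , -0.33388462])}
side {'K': array([[437.84062874,   0.        , 320.52381606],
       [  0.        , 437.84062874, 201.66839365],
       [  0.        ,   0.        ,   1.        ]]), 'eye': array([ 0.08226698, -0.87490969,  0.71749804]), 'rotation': array([-0.45094381,  0.86856959, -0.18373645,  0.09207318])}
wrist {'K': array([[315.58157698,   0.        , 315.0804437 ],
       [  0.        , 315.58157698, 196.11723887],
       [  0.        ,   0.        ,   1.        ]]), 'eye': array([ 0.2395002 , -0.58284271,  0.38394192]), 'rotation': array([ 0.11537564,  0.78416751, -0.60316791, -0.08920903])}
```

View pics/scene0.png

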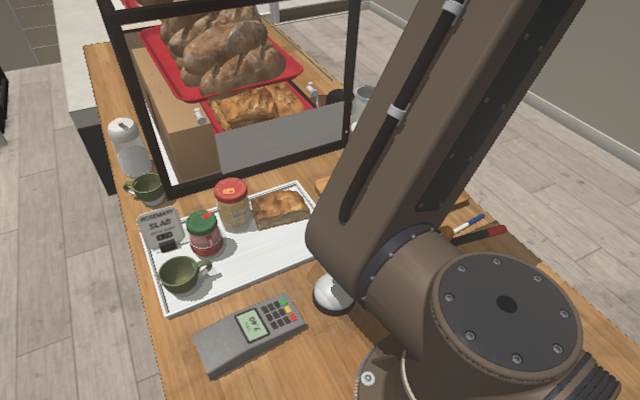

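View pics/side0.png

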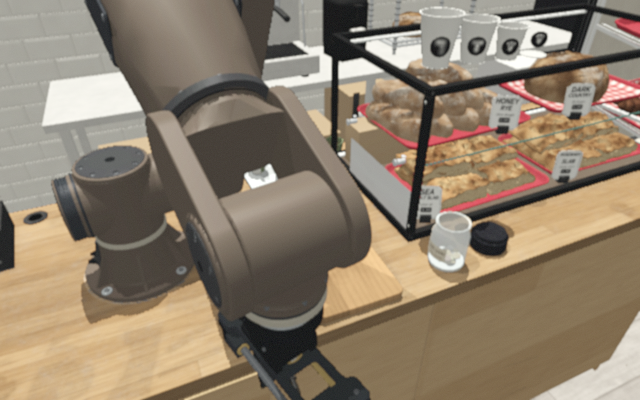

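View pics/wrist0.png

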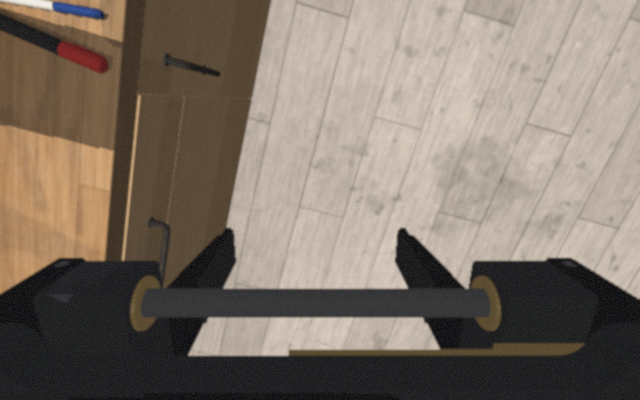

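The scene view shows the pan on the left: its corners are near (140,213), (300,184) and (165,312). Tall jar lid at (230,188), short jar lid at (200,220), card at (160,230), bread at (280,207), cup at (180,273). The board on the right is hidden by the arm, and the wrist looks at the floor.

```bash
cat > h.py <<'E'
from rig import sense,vision,r
import numpy as np,cv2
from scipy.spatial.transform import Rotation as R
def rot(q): return R.from_quat([q[1],q[2],q[3],q[0]]).as_matrix()
def ray(px,i,z):
    d=rot(i["rotation"])@np.linalg.inv(i["K"])@np.array([px[0],px[1],1.]); return i["eye"]+d*(z-i["eye"][2])/d[2]
def snap(n,f):
    i=vision.camera_info(n); im=vision.grab_frame(n)[:,:,::-1].copy(); cv2.imwrite("pics/"+f,im); return im,i
E
python3 - <<'E'
from h import *
i=vision.camera_info("scene")
for n,p,z in [("pan FL",(138,212),.015),("pan FR",(298,183),.015),("pan NL",(166,315),.015),("tall lid",(230,185),.104),("short lid",(201,219),.09),("bread top",(280,205),.05),("cardtop",(158,210),.104),("foot",(167,243),.02),("cup",(180,270),.06),("caseNL",(170,193),.0),("caseNR",(348,143),.0),("board far?",(316,182),.022)]:
    print(n,ray(p,i,z).round(3))
w=vision.camera_info("wrist");s=sense();print(rot(s["ee_rot"]).T@(w["eye"]-s["tcp_pos"]),rot(s["ee_rot"]).T@rot(w["rotation"]))
E
```

```text
pan FL [0.594 0.325 0.015]
pan FR [ 0.528 -0.018  0.015]
pan NL [0.322 0.326 0.015]
tall lid [0.49  0.145 0.104]
short lid [0.439 0.219 0.09 ]
bread top [0.447 0.06  0.05 ]
cardtop [0.482 0.284 0.104]
foot [0.476 0.289 0.02 ]
cup [0.367 0.282 0.06 ]
caseNL [0.641 0.251 0.   ]
caseNR [ 0.629 -0.213  0.   ]
board far? [ 0.506 -0.053  0.022]
[ 0.08174823 -0.00014289 -0.09213167] [[-3.78023858e-04 -9.57442767e-01 -2.88622946e-01]
 [ 9.99999919e-01 -4.02184083e-04  2.44069790e-05]
 [-1.39447840e-04 -2.88622913e-01  9.57442841e-01]]
```

Call:
{"method": "send_rows", "body": {"moves": [{"xyz":[10,15,30],"roll":-0.03},{"xyz":[18,32,15],"roll":-0.03},{"xyz":[18,32,15],"roll":-0.03},{"xyz":[18,32,10],"roll":-0.03},{"xyz":[18,32,10],"roll":-0.03},{"xyz":[18,32,10],"roll":-0.03},{"xyz":[18,32,10],"roll":-0.03},{"xyz":[18,32,10],"roll":-0.03}]}}

```text
clock: 0.82
tcp_pos: [0.297, -0.3633, 0.4026]
ee_rot: [-0.0, 1.0, 0.009, -0.0]
contact_force: [1.2, 0.3, -0.3]
finger_gap: 0.0948
grasp_force: 0.0
```

Call:
{"method": "send_rows", "body": {"moves": [{"xyz":[18,32,5],"roll":-0.02},{"xyz":[18,32,5],"roll":0},{"xyz":[18,32,0],"roll":0},{"xyz":[18,32,0],"roll":0},{"xyz":[18,32,0],"roll":0},{"xyz":[0,0,0],"roll":0}]}}

```text
clock: 1.32
tcp_pos: [0.3882, -0.2007, 0.4124]
ee_rot: [-0.0, 1.0, 0.002, 0.0]
contact_force: [1.1, -0.5, 0.2]
finger_gap: 0.0951
grasp_force: 0.0
```

```bash
python3 - <<'E'
from h import *
print(sense()["tcp_pos"],sense()["clock"])
im,i=snap("wrist","w1.png"); snap("scene","s1.png")
E
```

```text
[ 0.38819757 -0.20070193  0.41242657] 1.3167
```

View pics/w1.png

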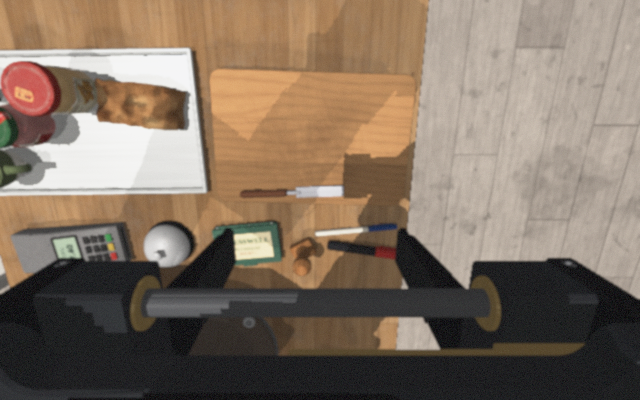

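The wrist view shows the board with corners near (211,69), (413,75), (408,197) and (213,192), with the spreader along row 191. The bread is at (142,104), the tall jar's red lid at (30,88) and part of the short jar at the left edge.

```bash
python3 - <<'E'
import cv2
im=cv2.imread("pics/w1.png")[55:205,195:430]
cv2.imwrite("pics/c1.png",cv2.resize(im,None,fx=3.4,fy=3.4,interpolation=cv2.INTER_CUBIC)[:600,:800])
E
```

```text
(no output)
```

View pics/c1.png

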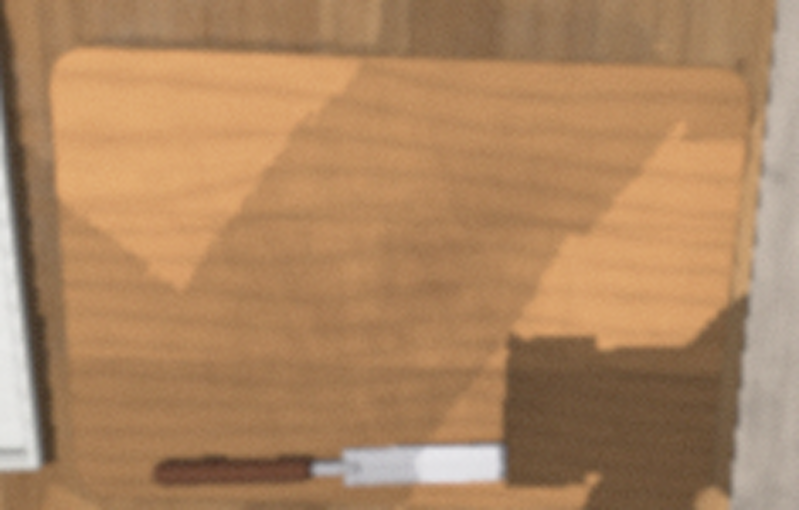

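Call:
{"method": "send_rows", "body": {"moves": [{"xyz":[0,30,0],"roll":0},{"xyz":[0,38,0],"roll":0},{"xyz":[0,38,0],"roll":0},{"xyz":[0,38,0],"roll":0},{"xyz":[0,38,0],"roll":0},{"xyz":[0,38,0],"roll":0},{"xyz":[0,38,0],"roll":0},{"xyz":[0,38,0],"roll":0}]}}

```text
clock: 2.08
tcp_pos: [0.3865, 0.0915, 0.4124]
ee_rot: [0.0, 1.0, -0.001, 0.0]
contact_force: [1.2, -1.3, 0.2]
finger_gap: 0.0949
grasp_force: 0.0
```

Call:
{"method": "send_rows", "body": {"moves": [{"xyz":[0,38,0],"roll":0},{"xyz":[0,30,0],"roll":0},{"xyz":[0,0,0],"roll":0}]}}

```text
clock: 2.33
tcp_pos: [0.3868, 0.1615, 0.4121]
ee_rot: [-0.0, 1.0, 0.001, -0.0]
contact_force: [-0.2, 0.4, -0.6]
finger_gap: 0.0951
grasp_force: 0.0
```

```bash
python3 - <<'E'
from h import *
print(sense()["tcp_pos"],sense()["clock"])
im,i=snap("wrist","w2.png"); np.save("w2.npy",np.array([i],dtype=object),allow_pickle=True)
E
```

```text
[0.38680256 0.16150769 0.41206425] 2.3333
```

View pics/w2.png

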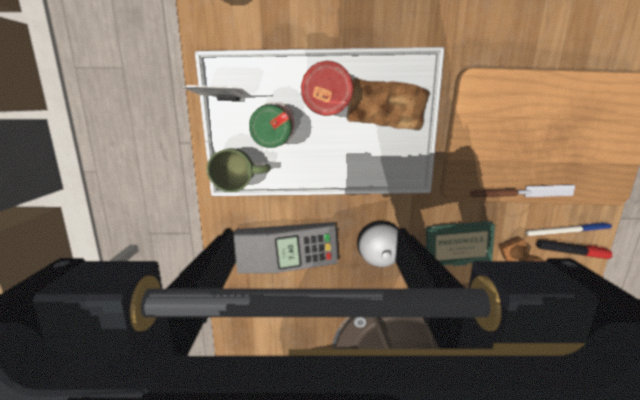

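The zoomed crop shows the board's far edge from (50,47) to (748,68) and its left edge running down to about (72,480). The second wrist view shows the whole pan: red lid (328,88), green lid (271,125), bread (392,104), card seen edge-on from (187,86) to (273,97) with its foot at (232,98), and cup (232,170).

```bash
python3 - <<'E'
from h import *
i=np.load("w2.npy",allow_pickle=True)[0]
im=cv2.imread("pics/w2.png"); hsv=cv2.cvtColor(im,cv2.COLOR_BGR2HSV); H,S,V=[hsv[...,k].astype(int) for k in range(3)]
def big(m,roi):
    k=np.zeros(m.shape,np.uint8); x0,y0,x1,y1=roi; k[y0:y1,x0:x1]=m[y0:y1,x0:x1]*255
    k=cv2.morphologyEx(k,cv2.MORPH_CLOSE,np.ones((7,7)))
    c=max(cv2.findContours(k,0,2)[0],key=cv2.contourArea); return c
red=big(((H<6)|(H>172))&(S>110),(295,55,360,122))
gr=big((H>60)&(H<95)&(S>80),(240,95,300,155))
br=big((H>5)&(H<25)&(S>90),(340,70,435,140))
for n,c,z in(("red",red,.1035),("green",gr,.090)):
    (e,r_)=cv2.minEnclosingCircle(c); print(n,e,r_,ray(e,i,z).round(4),np.linalg.norm(ray((e[0]+r_,e[1]),i,z)-ray(e,i,z))*2)
    P=np.array([ray(p,i,z)[:2] for p in c[:,0,:].astype(float)],np.float32); print(cv2.minEnclosingCircle(P), cv2.minAreaRect(P))
for z in(.045,.01):
    P=np.array([ray(p,i,z)[:2] for p in c_] if 0 else [ray(p,i,z)[:2] for p in br[:,0,:].astype(float)],np.float32); print("bread",z,cv2.minAreaRect(P))
def e(n,p,z): print(n,ray(p,i,z).round(4)[:2])
e("foot back/low",(232,101),.01)
for p in((187,87),(273,97)): e("card top",p,.104)
for p in((197,50),(443,48),(430,194),(211,195)): e("pan",p,.015)
i1=vision.camera_info("wrist"); s=sense()
# wrist pose 1: same orientation, shift by tcp difference
j=dict(i); j["eye"]=i["eye"]+np.array([.38820-.38680,-.20070-.16151,.41243-.41206])
for n,p in(("FL",(50,47)),("FR",(748,68)),("left low",(72,480)),("left hi",(50,90)),("right lo",(733,400)),("right hi",(748,100)),("spreader L",(155,472)),("R",(505,465))):
    q=ray((195+p[0]/3.4,55+p[1]/3.4),j,.022 if n[0]!="s" else .03); print(n,q.round(4)[:2])
cv2.imwrite("pics/c2.png",cv2.resize(im[70:150,180:300],None,fx=6,fy=6,interpolation=cv2.INTER_CUBIC))
E
```

```text
red (327.0868835449219, 87.82046508789062) 26.528310775756836 [0.4836 0.1475 0.1035] 0.06375417960730975
((0.4829777777194977, 0.1473088413476944), 0.031245747581124306) ((0.48271462321281433, 0.147161066532135), (0.061079706996679306, 0.059313252568244934), 89.39141082763672)
green (269.98590087890625, 125.94366455078125) 20.56920623779297 [0.4376 0.2199 0.09  ] 0.05285787339826698
((0.43757307529449463, 0.22016049921512604), 0.026205681264400482) ((0.43639254570007324, 0.22088994085788727), (0.050336726009845734, 0.04951771721243858), 33.488548278808594)
bread 0.045 ((0.46464136242866516, 0.06154978647828102), (0.10815636813640594, 0.0589965395629406), 83.41613006591797)
bread 0.01 ((0.4643447697162628, 0.053918469697237015), (0.1164003312587738, 0.06349343806505203), 83.4162368774414)
foot back/low [0.4682 0.2866]
card top [0.4843 0.3156]
card top [0.473  0.2129]
pan [0.5375 0.3299]
pan [ 0.5406 -0.0193]
pan [ 0.3248 -0.0238]
pan [0.3225 0.3302]
FL [ 0.5134 -0.0501]
FR [ 0.5056 -0.3431]
left low [ 0.324  -0.0424]
left hi [ 0.4965 -0.0485]
right lo [ 0.3628 -0.3495]
right hi [ 0.4929 -0.3443]
spreader L [ 0.3303 -0.0836]
R [ 0.3316 -0.2456]
```

View pics/c2.png

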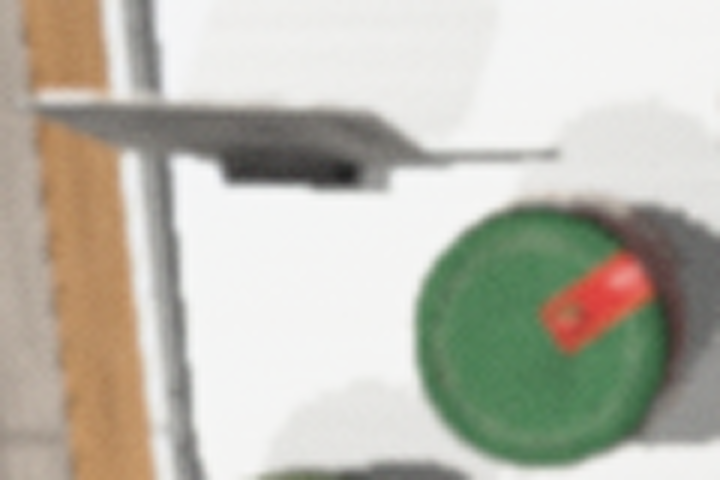

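The crop shows the card's top edge from (38,98) to (375,110), with the foot below it. The line further right is its shadow. I'll centre the camera over the bread next, because the jar lid may hide the bread's left end.

Call:
{"method": "send_rows", "body": {"moves": [{"xyz":[0,-26,-20],"roll":0},{"xyz":[0,-26,-30],"roll":0},{"xyz":[0,-26,-30],"roll":0},{"xyz":[0,-26,-30],"roll":0},{"xyz":[0,0,0],"roll":0},{"xyz":[0,0,0],"roll":0}]}}

```text
clock: 2.88
tcp_pos: [0.3865, 0.0526, 0.3015]
ee_rot: [0.0, 1.0, -0.003, -0.001]
contact_force: [0.1, 0.4, -0.1]
finger_gap: 0.0951
grasp_force: 0.0
```

```bash
cat >> h.py <<'E'
def big(m,roi):
    k=np.zeros(m.shape,np.uint8); x0,y0,x1,y1=roi; k[y0:y1,x0:x1]=m[y0:y1,x0:x1]*255
    k=cv2.morphologyEx(k,cv2.MORPH_CLOSE,np.ones((7,7)))
    return max(cv2.findContours(k,0,2)[0],key=cv2.contourArea)
def hsv(im):
    a=cv2.cvtColor(im,cv2.COLOR_BGR2HSV).astype(int); return a[...,0],a[...,1],a[...,2]
E
python3 - <<'E'
from h import *
s=sense();print(s["tcp_pos"],s["clock"])
im,i=snap("wrist","w3.png"); cv2.imwrite("pics/c3.png",im[:210])
H,S,V=hsv(im)
br=big((H>3)&(H<25)&(S>90),(235,0,420,200))
x,y,w,h=cv2.boundingRect(br);print(x,y,w,h)
for z in(.03,.045,.01):
    P=np.array([ray(p,i,z)[:2] for p in br[:,0,:].astype(float)],np.float32); print("bread",z,cv2.minAreaRect(P))
E
```

```text
[0.38647404 0.05255178 0.30148128] 2.8833
235 0 185 200
bread 0.03 ((0.45933058857917786, 0.032361626625061035), (0.22988702356815338, 0.19000329077243805), 5.16082239151001)
bread 0.045 ((0.45970526337623596, 0.033181339502334595), (0.22039738297462463, 0.18216003477573395), 5.16082239151001)
bread 0.01 ((0.4588310718536377, 0.03126861900091171), (0.24253982305526733, 0.20046089589595795), 5.16082239151001)
```

View pics/c3.png

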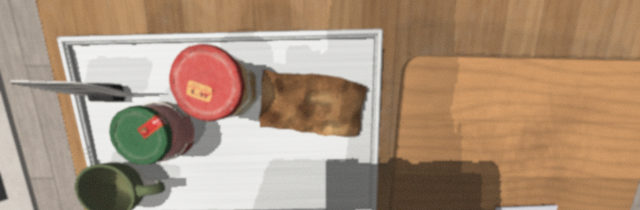

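The bread is now clear of the lid, spanning roughly (260,70) to (368,137). My search window included the board, so I'll narrow it.

```bash
python3 - <<'E'
from h import *
i=vision.camera_info("wrist"); im=cv2.imread("pics/w3.png")
H,S,V=hsv(im)
br=big((H>3)&(H<25)&(S>90),(257,60,373,145))
print(cv2.boundingRect(br),cv2.minAreaRect(br))
for z in(.045,.03,.01):
    P=np.array([ray(p,i,z)[:2] for p in br[:,0,:].astype(float)],np.float32); print("bread",z,cv2.minAreaRect(P))
for p in((404,57),(404,200)): print("board left",ray(p,i,.022).round(4))
E
```

```text
(260, 70, 106, 66) ((310.97998046875, 103.13999938964844), (103.52043914794922, 57.982757568359375), 8.130102157592773)
bread 0.045 ((0.4652361273765564, 0.05691377818584442), (0.10828819125890732, 0.05937585607171059), 82.88359832763672)
bread 0.03 ((0.46508902311325073, 0.05707169324159622), (0.11293481290340424, 0.06192367523908615), 82.88359832763672)
bread 0.01 ((0.4648929834365845, 0.0572822131216526), (0.11913023889064789, 0.06532073765993118), 82.88359832763672)
board left [ 0.5139 -0.0437  0.022 ]
board left [ 0.3507 -0.0563  0.022 ]
```

Call:
{"method": "send_rows", "body": {"moves": [{"xyz":[7,0.5,0],"roll":0.12},{"xyz":[7,0.5,0],"roll":0.12},{"xyz":[7,0.5,-10],"roll":0.12},{"xyz":[7,0.5,-10],"roll":0.12},{"xyz":[7,0.5,-10],"roll":0.12},{"xyz":[7,0.5,-10],"roll":0.12},{"xyz":[7,0.5,-10],"roll":0.12},{"xyz":[7,0.5,-10],"roll":0.12}]}}

```text
clock: 3.6
tcp_pos: [0.4436, 0.0593, 0.2431]
ee_rot: [0.001, 0.886, 0.465, 0.001]
contact_force: [0.6, -0.1, -0.8]
finger_gap: 0.0952
grasp_force: 0.0
```

Call:
{"method": "send_rows", "body": {"moves": [{"xyz":[6,0,-10],"roll":0.12},{"xyz":[6,0,-10],"roll":0.12},{"xyz":[6,0,-10],"roll":0.12},{"xyz":[4,0,-10],"roll":0.12},{"xyz":[0,0,0],"roll":0},{"xyz":[0,0,0],"roll":0}]}}

```text
clock: 4.1
tcp_pos: [0.465, 0.0592, 0.203]
ee_rot: [0.0, 0.753, 0.658, 0.0]
contact_force: [-1.2, -0.3, 0.4]
finger_gap: 0.0951
grasp_force: 0.0
```

```bash
python3 - <<'E'
from h import *
s=sense();print(s["tcp_pos"],s["clock"],s["qpos"].round(3), R.from_matrix(rot(s["ee_rot"])).as_euler("ZYX"))
E
```

```text
[0.46498337 0.05918082 0.2029559 ] 4.1 [-0.014  0.401  2.031 -0.     0.709  0.12 ] [ 1.43647532e+00 -6.53407361e-05  3.14082705e+00]
```

Call:
{"method": "send_rows", "body": {"moves": [{"xyz":[0,-2,-30],"roll":0.01},{"xyz":[0,0,-30],"roll":0},{"xyz":[0,0,-30],"roll":0},{"xyz":[0,0,-20],"roll":0},{"xyz":[0,0,0],"roll":0}]}}

```text
clock: 4.52
tcp_pos: [0.464, 0.057, 0.0904]
ee_rot: [-0.001, 0.75, 0.662, -0.001]
contact_force: [0.3, -0.8, 0.5]
finger_gap: 0.0951
grasp_force: 0.0
```

Call:
{"method": "send_rows", "body": {"moves": [{"xyz":[0,0,0],"roll":0},{"xyz":[0,0,0],"roll":0},{"xyz":[0,0,0],"roll":0},{"xyz":[0,0,0],"roll":0},{"xyz":[0,0,0],"roll":0},{"xyz":[0,0,0],"roll":0}], "fingers": 0.5, "force": 8}}

```text
clock: 5.02
tcp_pos: [0.4647, 0.057, 0.093]
ee_rot: [0.0, 0.749, 0.663, 0.0]
contact_force: [0.3, 0.3, 8.7]
finger_gap: 0.0624
grasp_force: 8.0
```

Call:
{"method": "send_rows", "body": {"moves": [{"xyz":[0,0,10],"roll":0},{"xyz":[0,0,25],"roll":0},{"xyz":[0,-10,25],"roll":0},{"xyz":[-5,-25,0],"roll":0.02},{"xyz":[-5,-25,0],"roll":0.02},{"xyz":[-5,-25,0],"roll":0.02},{"xyz":[-5,-25,0],"roll":0.02},{"xyz":[-5,-25,0],"roll":0.02}]}}

```text
clock: 5.68
tcp_pos: [0.4391, -0.0791, 0.1525]
ee_rot: [0.0, 0.714, 0.7, 0.0]
contact_force: [1.3, 0.4, -1.1]
finger_gap: 0.0621
grasp_force: 8.0
```

Call:
{"method": "send_rows", "body": {"moves": [{"xyz":[-6,-25,0],"roll":0.02},{"xyz":[-6,-25,0],"roll":0},{"xyz":[-6,-25,0],"roll":0},{"xyz":[-6,-25,0],"roll":0},{"xyz":[-6,-18,0],"roll":0},{"xyz":[0,0,0],"roll":0},{"xyz":[0,0,0],"roll":0}]}}

```text
clock: 6.27
tcp_pos: [0.4093, -0.1966, 0.1524]
ee_rot: [0.0, 0.708, 0.706, 0.0]
contact_force: [-0.6, -0.4, -1.0]
finger_gap: 0.0627
grasp_force: 8.0
```

```bash
python3 - <<'E'
from h import *
s=sense();print(s["tcp_pos"],s["clock"],s["grasp_force"], s["finger_gap"],R.from_matrix(rot(s["ee_rot"])).as_euler("ZYX")[0])
a,_=snap("side","sd1.png");im,i=snap("scene","s2.png");w,_=snap("wrist","w4.png");cv2.imwrite("pics/c4.png",np.vstack([im[100:340,200:520],a[100:340,180:500],]))
cv2.imwrite("pics/c4.png",cv2.resize(np.vstack([np.hstack([im,a]),np.hstack([w,w])]),(800,500),interpolation=cv2.INTER_AREA))
E
```

```text
[ 0.40925611 -0.19656143  0.152356  ] 6.2667 7.975078499948722 0.06266562490437916 1.5675608188134273
```

View pics/c4.png

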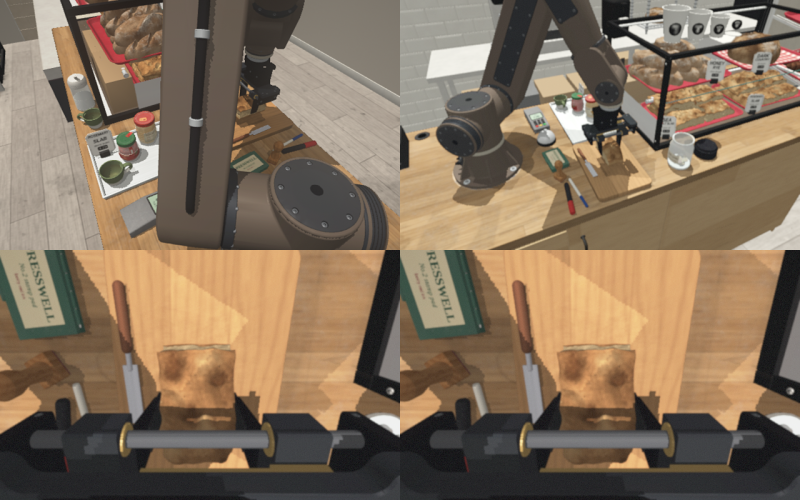

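The bread is held level over the middle of the board. The spreader is on the near side and the case is well clear on the right of the wrist view.

Call:
{"method": "send_rows", "body": {"moves": [{"xyz":[0,0,-20],"roll":0},{"xyz":[0,0,-15],"roll":0},{"xyz":[0,0,-6],"roll":0},{"xyz":[0,0,0],"roll":0},{"xyz":[0,0,0],"roll":0}]}}

```text
clock: 6.83
tcp_pos: [0.4097, -0.1956, 0.1114]
ee_rot: [-0.0, 0.707, 0.707, -0.0]
contact_force: [-0.1, -1.0, -0.6]
finger_gap: 0.0622
grasp_force: 8.0
```

Call:
{"method": "send_rows", "body": {"moves": [{"xyz":[0,0,0],"roll":0},{"xyz":[0,0,0],"roll":0},{"xyz":[0,0,0],"roll":0},{"xyz":[0,0,0],"roll":0}], "fingers": 1}}

```text
clock: 7.17
tcp_pos: [0.4097, -0.1961, 0.1117]
ee_rot: [0.0, 0.707, 0.707, 0.0]
contact_force: [-0.2, -0.2, -0.0]
finger_gap: 0.0834
grasp_force: 0.0
```

Call:
{"method": "send_rows", "body": {"moves": [{"xyz":[0,0,20],"roll":0},{"xyz":[0,0,38],"roll":0},{"xyz":[0,0,38],"roll":0},{"xyz":[0,-30,25],"roll":0},{"xyz":[0,-40,0],"roll":0},{"xyz":[0,-10,20],"roll":0},{"xyz":[0,0,30],"roll":0},{"xyz":[0,0,0],"roll":0}]}}

```text
clock: 7.83
tcp_pos: [0.4102, -0.2775, 0.2865]
ee_rot: [0.003, 0.708, 0.706, 0.0]
contact_force: [0.3, 0.2, 1.7]
finger_gap: 0.0949
grasp_force: 0.0
```

```bash
python3 - <<'E'
from h import *
s=sense();print(s["tcp_pos"],s["clock"])
w,i=snap("wrist","w5.png");snap("side","sd2.png");np.save("w5.npy",np.array([i],dtype=object),allow_pickle=True)
E
```

```text
[ 0.41018275 -0.27754963  0.28654294] 7.8333
```

View pics/w5.png

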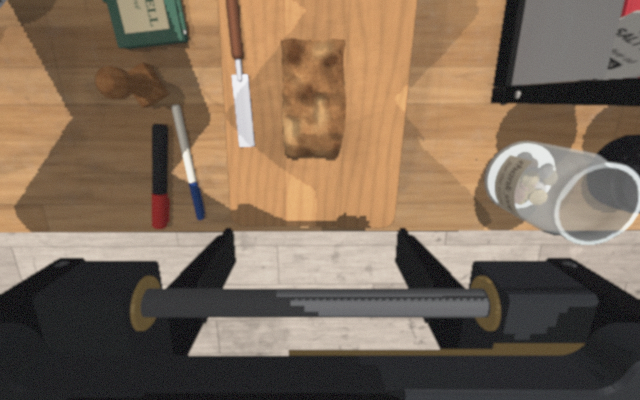

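The bread sits at about (282–345, 38–160). The board's near edge runs (222,0) to (229,213), its far edge (410,40) to (396,220), and its right end is near row 224.

```bash
python3 - <<'E'
from h import *
i=np.load("w5.npy",allow_pickle=True)[0]; im=cv2.imread("pics/w5.png")
for n,p,z in[("near",(222,2),.022),("near",(229,210),.022),("far",(412,2),.022),("far",(397,200),.022),("end",(300,225),.022),("sprT",(235,10),.03),("sprB",(245,145),.028),("case",(493,100),0)]: print(n,p,ray(p,i,z).round(4))
g=cv2.Canny(im,30,90)
for y in(20,60,100,150,200): print(y,[x for x in range(200,440) if g[y,x]])
H,S,V=hsv(im)
br=big((V<150)&(H<25)&(S>80),(270,30,355,170)); print(cv2.boundingRect(br))
for z in(.03,.05): print(cv2.minAreaRect(np.array([ray(p,i,z)[:2] for p in br[:,0].astype(float)],np.float32)))
E
```

```text
near (222, 2) [ 0.3195 -0.1025  0.022 ]
near (229, 210) [ 0.3084 -0.3213  0.022 ]
far (412, 2) [ 0.5083 -0.1028  0.022 ]
far (397, 200) [ 0.5086 -0.3097  0.022 ]
end (300, 225) [ 0.3929 -0.341   0.022 ]
sprT (235, 10) [ 0.3336 -0.1115  0.03  ]
sprB (245, 145) [ 0.334  -0.2431  0.028 ]
case (493, 100) [ 0.6164 -0.1965  0.    ]
20 [220, 227, 230, 235, 237, 240, 298, 414]
60 [221, 235, 240, 266, 267, 281, 288, 300, 307, 309, 337, 343, 410, 437, 438]
100 [204, 214, 215, 222, 223, 234, 250, 282, 290, 295, 300, 318, 319, 321, 322, 326, 327, 329, 331, 332, 333, 345, 394, 395, 396, 406]
150 [258, 259, 264, 284, 287, 293, 294, 310, 311, 314, 315, 316, 317, 318, 319, 323, 327, 328, 329, 330, 339, 401, 424, 425, 426, 427]
200 [202, 215, 216, 230, 286, 316, 396]
(282, 41, 64, 120)
((0.4099350571632385, -0.1994413137435913), (0.12095294147729874, 0.0667632520198822), 89.4924545288086)
((0.4099133014678955, -0.19918863475322723), (0.11400800943374634, 0.06292980909347534), 89.4924545288086)
```

Call:
{"method": "send_rows", "body": {"moves": [{"xyz":[3,20,0],"roll":0},{"xyz":[6,36,0],"roll":0},{"xyz":[6,36,-5],"roll":0},{"xyz":[6,36,-5],"roll":0},{"xyz":[6,36,-5],"roll":0},{"xyz":[6,36,-5],"roll":0},{"xyz":[6,36,-5],"roll":0},{"xyz":[6,36,-5],"roll":0}]}}

```text
clock: 8.6
tcp_pos: [0.4539, -0.0019, 0.2511]
ee_rot: [-0.001, 0.707, 0.707, -0.0]
contact_force: [1.5, 0.4, -0.1]
finger_gap: 0.095
grasp_force: 0.0
```

Call:
{"method": "send_rows", "body": {"moves": [{"xyz":[6,36,-5],"roll":0},{"xyz":[6,36,-5],"roll":0},{"xyz":[6,36,-10],"roll":0},{"xyz":[6,30,-15],"roll":0},{"xyz":[4,16,0],"roll":0},{"xyz":[0,0,0],"roll":0},{"xyz":[0,0,0],"roll":0}]}}

```text
clock: 9.18
tcp_pos: [0.4819, 0.1505, 0.2163]
ee_rot: [-0.0, 0.707, 0.708, -0.001]
contact_force: [0.5, -0.5, -0.1]
finger_gap: 0.0951
grasp_force: 0.0
```

```bash
python3 - <<'E'
from h import *
s=sense();print(s["tcp_pos"],s["clock"])
w,i=snap("wrist","w6.png")
H,S,V=hsv(w)
for n,m,roi,z in(("red",((H<6)|(H>172))&(S>110),(150,60,450,400),.1035),("green",(H>60)&(H<95)&(S>80),(150,0,450,250),.090)):
    c=big(m,roi); print(n,cv2.boundingRect(c),cv2.minEnclosingCircle(np.array([ray(p,i,z)[:2] for p in c[:,0].astype(float)],np.float32)))
E
```

```text
[0.48185415 0.15052964 0.21626558] 9.1833
red (274, 179, 88, 87) ((0.48318347334861755, 0.15060515701770782), 0.03230533003807068)
green (210, 76, 81, 82) ((0.437590092420578, 0.2217545509338379), 0.027039360255002975)
```

View pics/w6.png

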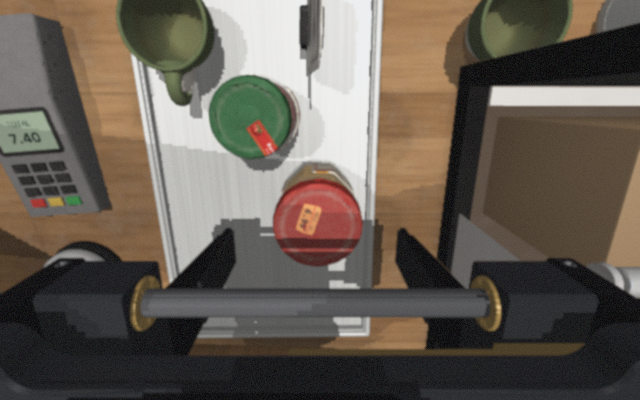

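The red lid is centred at (318,222), between the fingers, and the green lid is at (250,117). The pan is otherwise undisturbed. I'll descend and grip the tall jar.

Call:
{"method": "send_rows", "body": {"moves": [{"xyz":[1,-1,-30],"roll":0},{"xyz":[0,0,-30],"roll":0},{"xyz":[0,0,-20],"roll":0},{"xyz":[0,0,-11],"roll":0},{"xyz":[0,0,0],"roll":0}]}}

```text
clock: 9.65
tcp_pos: [0.4826, 0.1475, 0.1244]
ee_rot: [-0.001, 0.708, 0.706, -0.002]
contact_force: [-0.6, 0.5, -0.3]
finger_gap: 0.0949
grasp_force: 0.0
```

Call:
{"method": "send_rows", "body": {"moves": [{"xyz":[0,0,0],"roll":0},{"xyz":[0,0,0],"roll":0},{"xyz":[0,0,0],"roll":0},{"xyz":[0,0,0],"roll":0},{"xyz":[0,0,0],"roll":0},{"xyz":[0,0,0],"roll":0},{"xyz":[0,0,0],"roll":0}], "fingers": 0.5, "force": 30}}

```text
clock: 10.23
tcp_pos: [0.4836, 0.149, 0.1268]
ee_rot: [0.0, 0.707, 0.707, 0.0]
contact_force: [-1.9, 0.3, 6.0]
finger_gap: 0.0638
grasp_force: 30.0
```

Call:
{"method": "send_rows", "body": {"moves": [{"xyz":[0,0,10],"roll":0},{"xyz":[0,0,25],"roll":0},{"xyz":[0,0,30],"roll":0},{"xyz":[0,0,15],"roll":0},{"xyz":[0,0,0],"roll":0}]}}

```text
clock: 10.65
tcp_pos: [0.4842, 0.1492, 0.2094]
ee_rot: [0.001, 0.707, 0.707, 0.002]
contact_force: [0.4, 0.0, -5.8]
finger_gap: 0.0638
grasp_force: 30.0
```

Call:
{"method": "send_rows", "body": {"moves": [{"xyz":[-5,-15,0],"roll":0},{"xyz":[-9,-28,0],"roll":0},{"xyz":[-9,-28,0],"roll":0},{"xyz":[-9,-28,0],"roll":0},{"xyz":[-9,-28,0],"roll":0},{"xyz":[-9,-28,0],"roll":0},{"xyz":[-9,-28,0],"roll":0},{"xyz":[-9,-28,0],"roll":0}]}}

```text
clock: 11.32
tcp_pos: [0.4145, -0.0631, 0.2055]
ee_rot: [-0.001, 0.707, 0.707, -0.0]
contact_force: [1.1, -0.1, -5.1]
finger_gap: 0.064
grasp_force: 30.0
```

Call:
{"method": "send_rows", "body": {"moves": [{"xyz":[-6,-18,0],"roll":0},{"xyz":[0,-9,0],"roll":0},{"xyz":[0,0,0],"roll":0},{"xyz":[0,0,0],"roll":0}]}}

```text
clock: 11.65
tcp_pos: [0.4097, -0.0889, 0.2059]
ee_rot: [-0.0, 0.708, 0.706, -0.0]
contact_force: [-0.0, 0.3, -5.4]
finger_gap: 0.0638
grasp_force: 30.0
```

```bash
python3 - <<'E'
from h import *
s=sense();print(s["tcp_pos"],s["clock"],s["contact_force"],s["ft_torque"])
w,i=snap("wrist","w7.png"); a,_=snap("side","sd3.png")
H,S,V=hsv(w)
c=big(((H<6)|(H>172))&(S>110),(150,100,450,290)); print(cv2.boundingRect(c))
for z in (.18,.1865): print(cv2.minEnclosingCircle(np.array([ray(p,i,z)[:2] for p in c[:,0].astype(float)],np.float32)))
cv2.imwrite("pics/c7.png",cv2.resize(a[100:340,200:520],None,fx=2,fy=2))
E
```

```text
[ 0.40965413 -0.08885612  0.20586191] 11.65 [-0.03699103  0.3472725  -5.37558491] [-0.02097614 -0.14101201  0.01533849]
(242, 224, 146, 64)
((0.40913963317871094, -0.08201286196708679), 0.031056374311447144)
((0.40915951132774353, -0.07786770164966583), 0.02935142070055008)
```

View pics/c7.png

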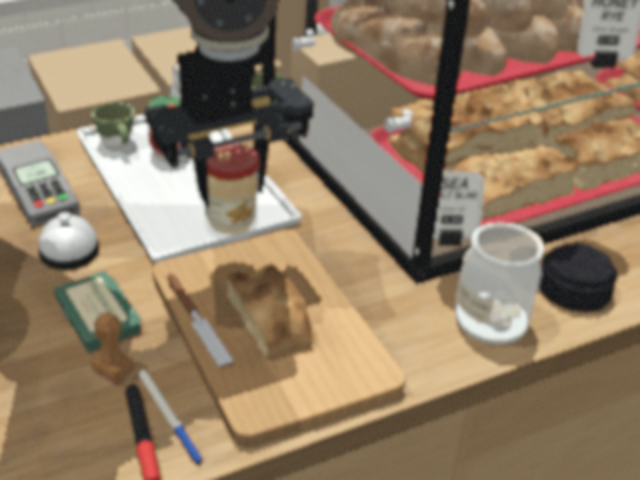

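The jar hangs upright in the fingers beyond the bread's left end, clear of it. I'll lower it.

Call:
{"method": "send_rows", "body": {"moves": [{"xyz":[0,0,-25],"roll":0},{"xyz":[0,0,-20],"roll":0},{"xyz":[0,0,-10],"roll":0},{"xyz":[0,0,-3],"roll":0},{"xyz":[0,0,0],"roll":0},{"xyz":[0,0,0],"roll":0}]}}

```text
clock: 12.25
tcp_pos: [0.4099, -0.0885, 0.1486]
ee_rot: [0.0, 0.707, 0.707, 0.0]
contact_force: [0.4, 0.1, -4.7]
finger_gap: 0.064
grasp_force: 30.0
```

Call:
{"method": "send_rows", "body": {"moves": [{"xyz":[0,0,-2],"roll":0},{"xyz":[0,0,-1],"roll":0},{"xyz":[0,0,0],"roll":0},{"xyz":[0,0,0],"roll":0}]}}

```text
clock: 12.58
tcp_pos: [0.4097, -0.0891, 0.1455]
ee_rot: [0.0, 0.707, 0.707, 0.0]
contact_force: [0.1, 0.6, -4.8]
finger_gap: 0.0638
grasp_force: 30.0
```

Call:
{"method": "send_rows", "body": {"moves": [{"xyz":[0,0,-1],"roll":0},{"xyz":[0,0,-1],"roll":0},{"xyz":[0,0,0],"roll":0},{"xyz":[0,0,0],"roll":0}]}}

```text
clock: 12.92
tcp_pos: [0.4094, -0.089, 0.1444]
ee_rot: [0.0, 0.707, 0.707, 0.0]
contact_force: [-5.1, 2.7, 22.0]
finger_gap: 0.064
grasp_force: 30.0
```

Contact with the board. Release, lift straight up and check.

Call:
{"method": "send_rows", "body": {"moves": [{"xyz":[0,0,1],"roll":0},{"xyz":[0,0,0],"roll":0}]}}

```text
clock: 13.08
tcp_pos: [0.4097, -0.0891, 0.1446]
ee_rot: [0.0, 0.707, 0.707, 0.0]
contact_force: [0.7, 0.7, -4.7]
finger_gap: 0.0642
grasp_force: 30.0
```

Call:
{"method": "send_rows", "body": {"moves": [{"xyz":[0,0,0],"roll":0},{"xyz":[0,0,0],"roll":0},{"xyz":[0,0,0],"roll":0},{"xyz":[0,0,0],"roll":0},{"xyz":[0,0,0],"roll":0}], "fingers": 1}}

```text
clock: 13.5
tcp_pos: [0.4096, -0.0891, 0.1442]
ee_rot: [0.0, 0.707, 0.707, 0.0]
contact_force: [-0.5, 0.5, 0.3]
finger_gap: 0.0913
grasp_force: 0.0
```

Call:
{"method": "send_rows", "body": {"moves": [{"xyz":[0,0,15],"roll":0},{"xyz":[0,0,35],"roll":0},{"xyz":[0,0,35],"roll":0},{"xyz":[0,-20,30],"roll":0},{"xyz":[0,-35,20],"roll":0},{"xyz":[0,-35,0],"roll":0},{"xyz":[0,0,0],"roll":0},{"xyz":[0,0,0],"roll":0}]}}

```text
clock: 14.17
tcp_pos: [0.4093, -0.1802, 0.2793]
ee_rot: [0.0, 0.708, 0.706, 0.0]
contact_force: [-1.0, 0.6, -1.0]
finger_gap: 0.0955
grasp_force: 0.0
```

```bash
cat > chk.py <<'E'
from h import *
import sys
s=sense();print(s["tcp_pos"],s["clock"])
w,i=snap("wrist",sys.argv[1])
H,S,V=hsv(w)
for n,m,roi,z in(("red",((H<6)|(H>172))&(S>110),(200,0,440,290),.1215),("green",(H>60)&(H<95)&(S>80),(250,0,440,240),.108),("bread",(V<150)&(H>3)&(H<25)&(S>80),(262,20,363,255),.05)):
    try:
        c=big(m,roi); P=np.array([ray(p,i,z)[:2] for p in c[:,0].astype(float)],np.float32); print(n,cv2.boundingRect(c),cv2.minEnclosingCircle(P),cv2.minAreaRect(P))
    except ValueError: print(n,"none")
E
python3 chk.py w8.png
```

```text
[ 0.40932187 -0.18023433  0.27930566] 14.1667
red (274, 44, 83, 88) ((0.40930843353271484, -0.08988993614912033), 0.03142819181084633) ((0.40933266282081604, -0.09007731080055237), (0.062275148928165436, 0.060922566801309586), 64.90226745605469)
green none
bread (262, 188, 101, 67) ((0.40560269355773926, -0.2427123785018921), 0.060116857290267944) ((0.4056898355484009, -0.22489047050476074), (0.07708131521940231, 0.1126546636223793), 89.71969604492188)
```

View pics/w8.png

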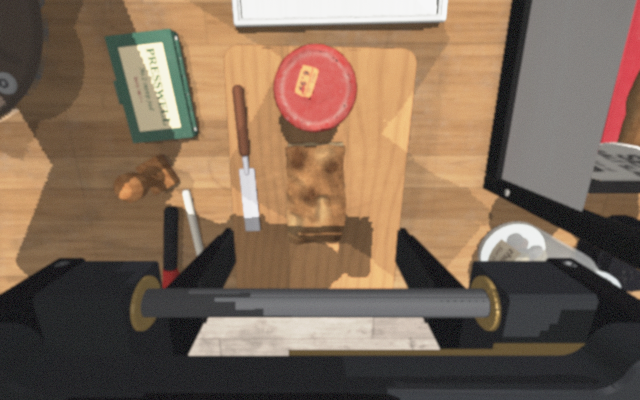

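The tall jar stands at (.409,-.090), about 109 mm from the bread, as wanted. Next is the short jar, with narrower fingers to keep clear of the cup handle.

Call:
{"method": "send_rows", "body": {"moves": [{"xyz":[0,20,0],"roll":0},{"xyz":[0,35,0],"roll":0},{"xyz":[2,35,0],"roll":0},{"xyz":[3,35,0],"roll":0},{"xyz":[3,35,0],"roll":0},{"xyz":[3,35,-5],"roll":0},{"xyz":[3,35,-5],"roll":0},{"xyz":[3,35,-5],"roll":0}], "fingers": 0.8}}

```text
clock: 14.88
tcp_pos: [0.4256, 0.0887, 0.2638]
ee_rot: [-0.0, 0.707, 0.707, -0.0]
contact_force: [0.8, -0.6, -0.1]
finger_gap: 0.0762
grasp_force: 0.0
```

Call:
{"method": "send_rows", "body": {"moves": [{"xyz":[3,35,-5],"roll":0},{"xyz":[3,35,-10],"roll":0},{"xyz":[3,35,-15],"roll":0},{"xyz":[2,29,-15],"roll":0},{"xyz":[0,0,0],"roll":0},{"xyz":[0,0,0],"roll":0}]}}

```text
clock: 15.38
tcp_pos: [0.4362, 0.2216, 0.2181]
ee_rot: [-0.001, 0.706, 0.708, -0.001]
contact_force: [0.6, -0.8, 0.1]
finger_gap: 0.076
grasp_force: 0.0
```

```bash
python3 - <<'E'
from h import *
s=sense();print(s["tcp_pos"],s["clock"],s["finger_gap"])
w,i=snap("wrist","w9.png")
H,S,V=hsv(w)
c=big((H>65)&(H<95)&(S>100),(230,150,420,290)); print(cv2.boundingRect(c)); P=np.array([ray(p,i,.09)[:2] for p in c[:,0].astype(float)],np.float32); print(cv2.minEnclosingCircle(P))
# cup (olive), card foot dark
c=big((H>25)&(H<60)&(S>50),(120,60,300,290)); x,y,ww,hh=cv2.boundingRect(c); print("cup",x,y,ww,hh,ray((x+ww,y+hh),i,.04).round(3))
print([ (p.tolist(),ray(p,i,.04).round(3)[:2]) for p in (c[c[:,0,0].argmax(),0].astype(float),c[c[:,0,1].argmax(),0].astype(float))])
c=big(V<60,(290,60,460,270)); x,y,ww,hh=cv2.boundingRect(c); print("dark",x,y,ww,hh,ray((x,y),i,.02).round(3),ray((x+ww,y+hh),i,.02).round(3))
E
```

```text
[0.43620644 0.22162001 0.21811511] 15.3833 0.07602925633816747
(298, 196, 25, 34)
((0.4321121573448181, 0.22337594628334045), 0.015032445080578327)
cup 193 80 82 108 [0.4   0.229 0.04 ]
[([274.0, 132.0], array([0.401, 0.278])), ([241.0, 187.0], array([0.37, 0.23]))]
dark 380 229 44 41 [0.5   0.182 0.02 ] [0.548 0.136 0.02 ]
```

Call:
{"method": "send_rows", "body": {"moves": [{"xyz":[1.5,-1.5,-30],"roll":0},{"xyz":[0,0,-30],"roll":0},{"xyz":[0,0,-25],"roll":0},{"xyz":[0,0,-13],"roll":0},{"xyz":[0,0,0],"roll":0}]}}

```text
clock: 15.85
tcp_pos: [0.4382, 0.2173, 0.1196]
ee_rot: [-0.001, 0.708, 0.706, -0.002]
contact_force: [0.1, 0.0, -0.4]
finger_gap: 0.0763
grasp_force: 0.0
```

Call:
{"method": "send_rows", "body": {"moves": [{"xyz":[0,0,0],"roll":0},{"xyz":[0,0,0],"roll":0},{"xyz":[0,0,0],"roll":0},{"xyz":[0,0,0],"roll":0},{"xyz":[0,0,0],"roll":0}], "fingers": 0.45, "force": 30}}

```text
clock: 16.27
tcp_pos: [0.4391, 0.2183, 0.1225]
ee_rot: [0.0, 0.707, 0.707, 0.001]
contact_force: [-1.9, -3.0, 7.5]
finger_gap: 0.0586
grasp_force: 30.0
```

Call:
{"method": "send_rows", "body": {"moves": [{"xyz":[0,0,10],"roll":0},{"xyz":[0,0,30],"roll":0},{"xyz":[0,0,40],"roll":0},{"xyz":[0,0,40],"roll":0},{"xyz":[0,0,30],"roll":0},{"xyz":[0,0,0],"roll":0}]}}

```text
clock: 16.77
tcp_pos: [0.4401, 0.219, 0.2776]
ee_rot: [0.002, 0.707, 0.707, 0.004]
contact_force: [1.3, -0.0, -3.8]
finger_gap: 0.0588
grasp_force: 30.0
```

Call:
{"method": "send_rows", "body": {"moves": [{"xyz":[-1,-15,0],"roll":0},{"xyz":[-2,-30,0],"roll":0},{"xyz":[-2,-36,0],"roll":0},{"xyz":[-2,-36,0],"roll":0},{"xyz":[-2,-36,0],"roll":0},{"xyz":[-2,-36,0],"roll":0},{"xyz":[-2,-36,0],"roll":0},{"xyz":[-2,-36,0],"roll":0}]}}

```text
clock: 17.43
tcp_pos: [0.4232, -0.044, 0.2713]
ee_rot: [-0.0, 0.707, 0.707, 0.0]
contact_force: [0.9, -0.3, -3.2]
finger_gap: 0.059
grasp_force: 30.0
```

Call:
{"method": "send_rows", "body": {"moves": [{"xyz":[-2,-36,0],"roll":0},{"xyz":[-2,-36,0],"roll":0},{"xyz":[-2,-36,0],"roll":0},{"xyz":[-2,-36,0],"roll":0},{"xyz":[-2,-36,0],"roll":0},{"xyz":[-2,-36,0],"roll":0},{"xyz":[-2,-36,0],"roll":0},{"xyz":[0,-18,0],"roll":0}]}}

```text
clock: 18.1
tcp_pos: [0.4093, -0.3158, 0.271]
ee_rot: [0.0, 0.708, 0.706, -0.0]
contact_force: [-0.6, 0.1, -4.3]
finger_gap: 0.0588
grasp_force: 30.0
```

Call:
{"method": "send_rows", "body": {"moves": [{"xyz":[0,0,-10],"roll":0},{"xyz":[0,0,-20],"roll":0},{"xyz":[0,0,0],"roll":0},{"xyz":[0,0,0],"roll":0}]}}

```text
clock: 18.43
tcp_pos: [0.4097, -0.3116, 0.2405]
ee_rot: [-0.001, 0.707, 0.707, 0.0]
contact_force: [0.6, 0.0, -3.7]
finger_gap: 0.0585
grasp_force: 30.0
```

Call:
{"method": "send_rows", "body": {"moves": [{"xyz":[0,0,-20],"roll":0},{"xyz":[0,0,-30],"roll":0},{"xyz":[0,0,-25],"roll":0},{"xyz":[0,0,-15],"roll":0},{"xyz":[0,0,-7],"roll":0},{"xyz":[0,0,-2],"roll":0},{"xyz":[0,0,0],"roll":0},{"xyz":[0,0,0],"roll":0}]}}

```text
clock: 19.1
tcp_pos: [0.4105, -0.3127, 0.1434]
ee_rot: [0.001, 0.707, 0.707, 0.0]
contact_force: [-0.0, -0.3, -3.5]
finger_gap: 0.0585
grasp_force: 30.0
```

Call:
{"method": "send_rows", "body": {"moves": [{"xyz":[0,0,-1],"roll":0},{"xyz":[0,0,0],"roll":0}]}}

```text
clock: 19.27
tcp_pos: [0.4103, -0.3127, 0.1421]
ee_rot: [0.001, 0.707, 0.707, 0.0]
contact_force: [-0.7, 0.2, -4.5]
finger_gap: 0.0588
grasp_force: 30.0
```

Call:
{"method": "send_rows", "body": {"moves": [{"xyz":[0,0,-1],"roll":0},{"xyz":[0,0,0],"roll":0}]}}

```text
clock: 19.43
tcp_pos: [0.4102, -0.3127, 0.1407]
ee_rot: [0.001, 0.707, 0.707, 0.0]
contact_force: [-0.3, 0.2, -1.3]
finger_gap: 0.059
grasp_force: 30.0
```

Call:
{"method": "send_rows", "body": {"moves": [{"xyz":[0,0,-0.5],"roll":0},{"xyz":[0,0,0],"roll":0}]}}

```text
clock: 19.6
tcp_pos: [0.4102, -0.3127, 0.1406]
ee_rot: [0.001, 0.707, 0.707, 0.0]
contact_force: [-1.8, 0.7, 7.4]
finger_gap: 0.059
grasp_force: 30.0
```

Call:
{"method": "send_rows", "body": {"moves": [{"xyz":[0,0,0],"roll":0},{"xyz":[0,0,0],"roll":0},{"xyz":[0,0,0],"roll":0},{"xyz":[0,0,0],"roll":0},{"xyz":[0,0,0],"roll":0}], "fingers": 1}}

```text
clock: 20.02
tcp_pos: [0.4101, -0.3125, 0.1397]
ee_rot: [0.0, 0.707, 0.707, 0.0]
contact_force: [0.4, -0.1, -1.5]
finger_gap: 0.0867
grasp_force: 0.0
```

Call:
{"method": "send_rows", "body": {"moves": [{"xyz":[0,0,20],"roll":0},{"xyz":[0,0,35],"roll":0},{"xyz":[0,0,35],"roll":0},{"xyz":[0,10,35],"roll":0},{"xyz":[0,0,25],"roll":0},{"xyz":[0,0,0],"roll":0},{"xyz":[0,0,0],"roll":0}]}}

```text
clock: 20.6
tcp_pos: [0.4102, -0.3025, 0.2908]
ee_rot: [0.001, 0.707, 0.707, 0.0]
contact_force: [-0.4, 0.7, -1.0]
finger_gap: 0.0955
grasp_force: 0.0
```

```bash
python3 - <<'E'
from h import *
s=sense();print(s["tcp_pos"],s["clock"])
w,i=snap("wrist","w10.png")
H,S,V=hsv(w)
for n,m,roi,z in(("red",((H<6)|(H>172))&(S>110),(255,0,380,100),.121),("green",(H>60)&(H<95)&(S>80),(240,150,400,290),.108),("bread",(V<150)&(H>3)&(H<25)&(S>80),(275,30,360,165),.05)):
    c=big(m,roi); P=np.array([ray(p,i,z)[:2] for p in c[:,0].astype(float)],np.float32); print(n,cv2.boundingRect(c),cv2.minEnclosingCircle(P),cv2.minAreaRect(P))
E
```

```text
[ 0.41020397 -0.30253835  0.29082557] 20.6Traceback (most recent call last):
  File "<stdin>", line 6, in <module>
  File "h.py", line 12, in big
    return max(cv2.findContours(k,0,2)[0],key=cv2.contourArea)
ValueError: max() iterable argument is empty
```

```bash
python3 - <<'E'
from h import *
i=vision.camera_info("wrist");w=cv2.imread("pics/w10.png")
H,S,V=hsv(w)
for n,m,roi,z in(("green",(H>60)&(H<95)&(S>80),(240,130,400,290),.108),("bread",(V<150)&(H>3)&(H<25)&(S>80),(275,0,360,150),.05)):
    c=big(m,roi); P=np.array([ray(p,i,z)[:2] for p in c[:,0].astype(float)],np.float32); print(n,cv2.boundingRect(c),cv2.minEnclosingCircle(P),cv2.minAreaRect(P))
E
```

```text
green (287, 171, 56, 57) ((0.4092879593372345, -0.3067006468772888), 0.02706296741962433) ((0.40907198190689087, -0.3065171241760254), (0.051787976175546646, 0.051812171936035156), 40.31731414794922)
bread (277, 0, 70, 139) ((0.403521329164505, -0.19348572194576263), 0.06865522265434265) ((0.4082035422325134, -0.19416934251785278), (0.06445496529340744, 0.1274009495973587), 1.2407729625701904)
```

The short jar stands at (.409,-.307), about 108 mm from the bread. Now I'll go over to the card.

Call:
{"method": "send_rows", "body": {"moves": [{"xyz":[2,20,0],"roll":0},{"xyz":[4,36,0],"roll":0},{"xyz":[4,36,0],"roll":0},{"xyz":[4,36,0],"roll":0},{"xyz":[4,36,0],"roll":0},{"xyz":[5,36,0],"roll":0},{"xyz":[5,36,0],"roll":0},{"xyz":[5,36,0],"roll":0}], "fingers": 0.6}}

```text
clock: 21.32
tcp_pos: [0.4427, -0.0289, 0.2884]
ee_rot: [-0.001, 0.708, 0.707, -0.001]
contact_force: [1.4, 0.2, 0.9]
finger_gap: 0.0573
grasp_force: 0.0
```

Call:
{"method": "send_rows", "body": {"moves": [{"xyz":[5,36,0],"roll":0},{"xyz":[5,36,0],"roll":0},{"xyz":[5,36,0],"roll":0},{"xyz":[5,36,0],"roll":0},{"xyz":[5,36,0],"roll":0},{"xyz":[5,36,0],"roll":0},{"xyz":[5,20,0],"roll":0},{"xyz":[0,0,0],"roll":0}]}}

```text
clock: 21.98
tcp_pos: [0.4783, 0.2086, 0.2879]
ee_rot: [-0.001, 0.706, 0.708, -0.001]
contact_force: [-0.0, -0.6, -0.1]
finger_gap: 0.0569
grasp_force: 0.0
```

```bash
python3 - <<'E'
from h import *
s=sense();print(s["tcp_pos"],s["clock"])
w,i=snap("wrist","w11.png"); np.save("w11.npy",np.array([i],dtype=object),allow_pickle=True)
p,j=snap("scene","s3.png")
a=cv2.resize(w[60:280,200:460],(520,440)); b=cv2.resize(p[190:270,120:205],None,fx=3.2,fy=3.2)
o=np.zeros((440,800,3),np.uint8); o[:,:520]=a; o[:b.shape[0],520:520+b.shape[1]]=b[:440,:280]; cv2.imwrite("pics/c11.png",o)
E
```

```text
[0.47826815 0.20857025 0.28785684] 21.9833
```

View pics/c11.png

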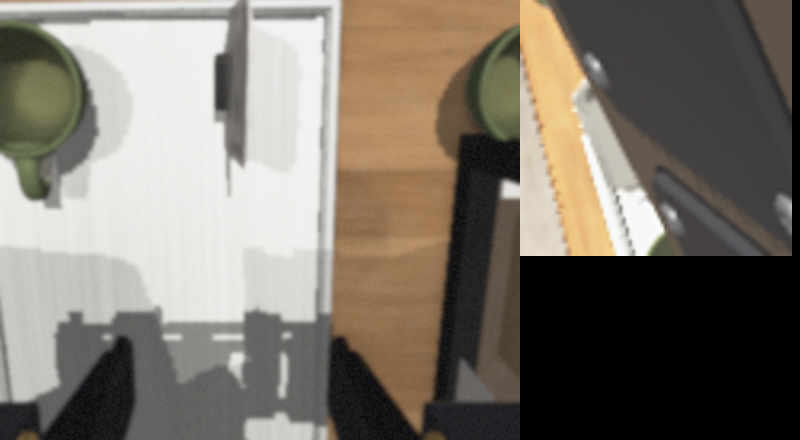

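The crop shows the card from above. Its top edge runs crop (247,2) to (242,165), which is full-frame (323.5,61) to (321,142.5). The black foot shows at crop (215–230, 52–116). The card face leans slightly away from the robot, and the cup and case are clear.

```bash
python3 - <<'E'
from h import *
i=np.load("w11.npy",allow_pickle=True)[0]; print(i["eye"])
for n,p,z in(("top L",(323.5,61),.104),("top R",(321,142.5),.104),("foot front L",(307.5,86),.028),("foot front R",(307.5,118),.028),("foot front R",(307.5,118),.004),("card bottom R",(319,140),.014)): print(n,ray(p,i,z).round(4))
w=cv2.imread("pics/w11.png"); g=cv2.cvtColor(w,cv2.COLOR_BGR2GRAY)
for y in(65,80,90,100,115,130,138): print(y,g[y,300:332].tolist())
E
```

```text
[0.47792695 0.29071647 0.37994881]
top L [0.4843 0.3214 0.104 ]
top R [0.4828 0.2559 0.104 ]
foot front L [0.4695 0.3055 0.028 ]
foot front R [0.4693 0.2727 0.028 ]
foot front R [0.4687 0.2715 0.004 ]
card bottom R [0.482  0.2474 0.014 ]
65 [159, 157, 158, 159, 162, 166, 165, 164, 163, 161, 163, 159, 156, 155, 137, 123, 117, 111, 115, 119, 111, 109, 106, 143, 183, 194, 168, 152, 147, 148, 146, 145]
80 [240, 241, 240, 241, 240, 240, 240, 241, 241, 242, 241, 237, 217, 157, 124, 113, 115, 112, 109, 105, 108, 104, 113, 147, 200, 220, 225, 224, 229, 228, 227, 228]
90 [239, 240, 240, 240, 240, 237, 219, 151, 88, 67, 68, 71, 75, 79, 83, 86, 97, 104, 106, 103, 103, 105, 110, 149, 194, 217, 220, 223, 225, 229, 227, 227]
100 [239, 239, 240, 240, 241, 236, 212, 134, 70, 55, 56, 60, 62, 72, 76, 87, 97, 103, 104, 103, 103, 101, 119, 160, 205, 224, 225, 227, 227, 227, 228, 227]
115 [238, 239, 238, 240, 241, 237, 218, 163, 119, 111, 110, 103, 100, 94, 90, 102, 101, 101, 95, 95, 98, 104, 137, 192, 214, 218, 221, 223, 225, 228, 226, 223]
130 [238, 238, 239, 240, 240, 239, 239, 239, 240, 240, 238, 220, 168, 127, 120, 113, 110, 109, 115, 116, 110, 113, 147, 192, 218, 222, 221, 222, 223, 226, 224, 225]
138 [237, 238, 239, 239, 238, 238, 238, 236, 239, 240, 240, 237, 218, 171, 141, 144, 144, 129, 116, 110, 105, 126, 159, 196, 218, 221, 220, 222, 221, 225, 224, 224]
```

Call:
{"method": "send_rows", "body": {"moves": [{"xyz":[0.5,20,0],"roll":0},{"xyz":[0.5,30,0],"roll":0},{"xyz":[0.5,29.5,0],"roll":0},{"xyz":[0,0,-30],"roll":0},{"xyz":[0,0,-35],"roll":0},{"xyz":[0,0,-15],"roll":0},{"xyz":[0,0,0],"roll":0},{"xyz":[0,0,0],"roll":0}]}}

```text
clock: 22.75
tcp_pos: [0.4797, 0.2839, 0.2092]
ee_rot: [-0.0, 0.708, 0.706, -0.001]
contact_force: [0.3, -0.2, 0.6]
finger_gap: 0.0573
grasp_force: 0.0
```

Call:
{"method": "send_rows", "body": {"moves": [{"xyz":[0,4,-20],"roll":0},{"xyz":[0,0,-20],"roll":0},{"xyz":[0,0,-20],"roll":0},{"xyz":[0,0,-11],"roll":0},{"xyz":[0,0,0],"roll":0},{"xyz":[0,0,0],"roll":0}]}}

```text
clock: 23.25
tcp_pos: [0.4801, 0.2888, 0.1396]
ee_rot: [0.0, 0.708, 0.707, 0.0]
contact_force: [-0.5, -0.5, -0.4]
finger_gap: 0.0571
grasp_force: 0.0
```

Call:
{"method": "send_rows", "body": {"moves": [{"xyz":[0,0,0],"roll":0},{"xyz":[0,0,0],"roll":0},{"xyz":[0,0,0],"roll":0},{"xyz":[0,0,0],"roll":0},{"xyz":[0,0,0],"roll":0},{"xyz":[0,0,0],"roll":0},{"xyz":[0,0,0],"roll":0},{"xyz":[0,0,0],"roll":0}], "fingers": 0, "force": 10}}

```text
clock: 23.92
tcp_pos: [0.4796, 0.289, 0.1388]
ee_rot: [0.0, 0.707, 0.707, 0.0]
contact_force: [0.7, -0.6, -0.6]
finger_gap: 0.0093
grasp_force: 0.0
```

Call:
{"method": "send_rows", "body": {"moves": [{"xyz":[0,0,0],"roll":0},{"xyz":[0,0,0],"roll":0},{"xyz":[0,0,0],"roll":0}]}}

```text
clock: 24.17
tcp_pos: [0.4791, 0.2889, 0.1391]
ee_rot: [-0.0, 0.707, 0.707, -0.0]
contact_force: [-2.9, -0.0, 6.5]
finger_gap: 0.002
grasp_force: 10.0
```

```bash
python3 - <<'E'
from h import *
snap("wrist","w12.png");snap("side","sd4.png");snap("scene","s4.png")
E
```

Call:
{"method": "send_rows", "body": {"moves": [{"xyz":[0,0,5],"roll":0},{"xyz":[0,0,15],"roll":0},{"xyz":[0,0,15],"roll":0},{"xyz":[0,0,5],"roll":0},{"xyz":[0,0,0],"roll":0},{"xyz":[0,0,0],"roll":0}]}}

```text
clock: 24.82
tcp_pos: [0.4795, 0.2889, 0.1786]
ee_rot: [0.0, 0.707, 0.707, 0.0]
contact_force: [0.0, -0.1, 0.8]
finger_gap: 0.0022
grasp_force: 10.0
```

```bash
python3 - <<'E'
from h import *
s=sense();print(s["tcp_pos"],s["finger_gap"],s["contact_force"])
b,i=snap("wrist","w13.png");p,j=snap("scene","s5.png")
a=cv2.imread("pics/w12.png");f=cv2.imread("pics/w11.png")
d=cv2.absdiff(a,b).max(2)
# coarse grids: gray before/after, central region
for n,x in(("before",a),("after",b),("diff",cv2.merge([d]*3))):
    g=cv2.cvtColor(x,cv2.COLOR_BGR2GRAY)[0:290,230:410]
    print(n);print(cv2.resize(g,(18,29),interpolation=cv2.INTER_AREA))
E
```

```text
[0.47952904 0.28890402 0.17863185] 0.00218285020102482 [ 5.72690471e-04 -1.29214141e-01  7.50730665e-01]
before
[[171 169 160 162 168 169 170 169 168 169 170 169 166 162 165 168 170 169]
 [169 169 160 170 174 175 174 171 168 168 169 173 171 167 168 168 171 173]
 [172 171 160 168 167 170 172 172 172 173 172 172 170 168 171 172 171 171]
 [161 159 152 161 161 161 160 159 158 156 158 158 158 159 158 158 155 161]
 [162 160 158 157 156 154 157 157 154 155 155 155 157 158 156 158 152 160]
 [158 160 156 156 158 157 160 157 155 155 156 157 155 155 152 155 153 157]
 [158 157 157 158 159 158 160 157 156 157 159 157 158 157 157 160 153 156]
 [158 156 154 154 154 154 154 153 157 155 158 161 158 157 153 154 157 161]
 [162 158 158 156 151 154 158 156 157 157 156 156 154 154 156 152 157 161]
 [162 157 154 153 152 156 154 151 153 155 159 157 153 152 153 150 157 159]
 [162 160 161 164 161 164 166 166 162 165 164 160 159 159 160 161 159 157]
 [123 124 120 120 119 118 116 117 117 117 117 117 117 117 117 119 119 120]
 [151 151 151 151 151 149 148 148 146 147 146 147 150 151 151 151 151 152]
 [143 148 146
[... 4328 characters left out ...]
54 37 61 98  6]
 [ 3  4  7  4  4  3  4  4 17 19 12 13  7  4 43 54 90 10]
 [12  3  6  3  3  3  3 13 31 22 10  7 11  6 33 64 86  4]
 [22  9  5  4  4  6 10 24 13 10  5  5  8 11 44 57 80  8]
 [19 16  5 15 25 13 14 26  7  5  6  5  6  4 45 52 66  8]
 [ 9 18  5 19 28 16  4 14  6  5  5  5  6  4 45 53 55  8]
 [15 23 12 22 35 38 43 20  6  5 12 15 16 16 50 79 70 41]
 [67 91 91 75 16 14  4  6  9  9 57 84 84 61 47 70 81 71]
 [36 44 44 39  7  4  4  9  8 10 28 40 49 55 29 46 55 72]
 [ 3  4  4  4  4  3  6 10  5  9 35 69 80 39 10 53 45 56]
 [ 5  5  5  5  5  5  6  7  5  7  6  5  5 17  9 11 19 52]
 [ 5  6  5  6  6  5  5  6  7  6  6  6  6  5  6  5  6 34]
 [ 6  5  6  6  6  5  6  5  6 15  6  6  6  6  5  6  6  6]]
```

```bash
python3 - <<'E'
from h import *
b=cv2.imread("pics/w13.png");a=cv2.imread("pics/w12.png")
for n,x in(("before",a),("after",b)):
    print(n)
    for y in range(168,262,6): print(y,cv2.cvtColor(x,cv2.COLOR_BGR2GRAY)[y,296:340:2].tolist())
j=vision.camera_info("scene")
def proj(P):
    c=rot(j["rotation"]).T@(np.array(P)-j["eye"]); q=j["K"]@c; return (q[:2]/q[2]).round(1)
for P in((.478,.325,.104),(.478,.325,.144),(.478,.325,.01),(.478,.325,.054),(.478,.288,.004),(.478,.288,.044),(.478,.25,.104)): print(P,proj(P))
s4=cv2.imread("pics/s4.png");s5=cv2.imread("pics/s5.png")
for x in(s4,s5):
    g=cv2.cvtColor(x,cv2.COLOR_BGR2GRAY)[170:260,110:210]; print(cv2.resize(g,(20,18),interpolation=cv2.INTER_AREA))
E
```

```text
before
168 [155, 153, 153, 154, 155, 152, 154, 158, 157, 147, 145, 157, 153, 146, 137, 140, 158, 155, 153, 150, 154, 161]
174 [234, 234, 234, 236, 236, 234, 234, 228, 215, 185, 203, 235, 233, 227, 216, 218, 218, 220, 221, 222, 230, 236]
180 [234, 235, 235, 235, 236, 234, 235, 211, 154, 168, 205, 232, 226, 213, 213, 216, 216, 217, 217, 216, 216, 218]
186 [234, 233, 234, 235, 236, 234, 233, 214, 141, 149, 207, 227, 218, 212, 214, 218, 217, 216, 217, 217, 215, 217]
192 [233, 234, 234, 235, 236, 230, 157, 119, 121, 156, 203, 197, 186, 194, 205, 209, 208, 207, 216, 216, 219, 216]
198 [233, 233, 235, 234, 234, 149, 35, 25, 45, 151, 153, 49, 28, 34, 25, 30, 34, 26, 67, 176, 215, 217]
204 [233, 234, 235, 207, 87, 52, 34, 39, 61, 164, 170, 64, 56, 56, 47, 49, 53, 47, 70, 180, 218, 217]
210 [212, 210, 211, 177, 71, 50, 39, 41, 58, 173, 177, 61, 50, 53, 48, 51, 54, 49, 84, 190, 218, 216]
216 [213, 211, 214, 172, 67, 41, 31, 38, 62, 186, 188, 61, 54, 48, 47, 46, 53, 51, 87, 191, 217, 215]
222 [212, 211, 213, 175, 72, 35, 30, 27, 63, 196, 204, 66, 48, 49, 52, 59, 50, 44, 98, 207, 217, 217]
228 [1
[... 4876 characters left out ...]
  88  88
   88  88]
 [ 51  53  58  57  74  74  76  85  90  96 111 102  91  88  88  88  88  88
   88  88]
 [ 51  50  56  55  66  74  74  79  87  92 101 111  97  89  88  88  88  88
   88  88]
 [ 51  51  51  58  53  72  74  74  82  89  93 107 107  93  88  88  88  88
   88  88]
 [ 51  51  51  53  59  56  74  74  75  85  91  97 111 101  90  88  88  88
   88  88]
 [ 51  51  51  51  55  56  63  74  74  78  87  92 102 110  96  88  88  88
   88  88]
 [ 51  51  51  51  51  58  53  71  74  74  82  89  94 107 106  92  88  88
   88  88]
 [ 52  51  51  51  51  52  59  55  74  74  75  85  90  97 110 100  90  88
   88  88]
 [ 51  51  51  51  51  51  54  56  62  74  74  78  87  92 102 110  95  88
   88  88]]
```

The bright card edge stays fixed between the fingers through the lift, so the card is held. I'll carry it over at a height that clears the jars.

Call:
{"method": "send_rows", "body": {"moves": [{"xyz":[0,0,20],"roll":0},{"xyz":[0,0,35],"roll":0},{"xyz":[0,0,35],"roll":0},{"xyz":[0,-15,5],"roll":0},{"xyz":[0,-30,0],"roll":0},{"xyz":[0,-35,0],"roll":0},{"xyz":[0,-35,0],"roll":0},{"xyz":[0,-35,0],"roll":0}]}}

```text
clock: 25.58
tcp_pos: [0.479, 0.1375, 0.2729]
ee_rot: [-0.0, 0.707, 0.707, -0.0]
contact_force: [1.3, -0.7, -0.1]
finger_gap: 0.0018
grasp_force: 10.0
```

Call:
{"method": "send_rows", "body": {"moves": [{"xyz":[0,-35,0],"roll":0},{"xyz":[0,-35,0],"roll":0},{"xyz":[0,-35,0],"roll":0},{"xyz":[0,-35,0],"roll":0},{"xyz":[0,-35,0],"roll":0},{"xyz":[0,-35,0],"roll":0},{"xyz":[-1,-35,0],"roll":0},{"xyz":[-1,-35,0],"roll":0}]}}

```text
clock: 26.25
tcp_pos: [0.477, -0.1429, 0.2729]
ee_rot: [-0.0, 0.708, 0.707, -0.0]
contact_force: [0.5, 0.3, 0.1]
finger_gap: 0.0019
grasp_force: 10.0
```

Call:
{"method": "send_rows", "body": {"moves": [{"xyz":[-1,-30,0],"roll":0},{"xyz":[0,-22,0],"roll":0},{"xyz":[0,0,0],"roll":0},{"xyz":[0,0,0],"roll":0}]}}

```text
clock: 26.58
tcp_pos: [0.4761, -0.1939, 0.2728]
ee_rot: [-0.001, 0.708, 0.706, -0.0]
contact_force: [-0.2, -0.1, -0.9]
finger_gap: 0.0016
grasp_force: 10.0
```

```bash
python3 - <<'E'
from h import *
a,j=snap("side","sd5.png"); print(sense()["tcp_pos"])
def proj(P):
    c=rot(j["rotation"]).T@(np.array(P)-j["eye"]); q=j["K"]@c; return (q[:2]/q[2]).round(1)
for P in((.474,-.196,.138),(.464,-.211,.138),(.484,-.211,.138),(.464,-.181,.138),(.464,-.211,.162),(.474,-.2335,.15),(.474,-.1585,.15),(.476,-.2335,.236),(.476,-.1585,.236),(.476,-.194,.195)): print(P,proj(P))
p=proj((.474,-.196,.14)).astype(int); g=cv2.cvtColor(a,cv2.COLOR_BGR2GRAY)
for y in range(p[1]-50,p[1]+24,3): print(y,g[y,p[0]-40:p[0]+42:3].tolist())
print(p[0]-40)
E
```

```text
[ 0.47617514 -0.19299076  0.27294431]
(0.474, -0.196, 0.138) [360.6 212.5]
(0.464, -0.211, 0.138) [359.8 217.4]
(0.484, -0.211, 0.138) [367.9 215.1]
(0.464, -0.181, 0.138) [353.5 210. ]
(0.464, -0.211, 0.162) [360.3 208.5]
(0.474, -0.2335, 0.15) [369.2 217.6]
(0.474, -0.1585, 0.15) [353.1 199.3]
(0.476, -0.2335, 0.236) [372.5 183.5]
(0.476, -0.1585, 0.236) [355.4 166.3]
(0.476, -0.194, 0.195) [362.3 190.5]
161 [190, 154, 26, 17, 26, 24, 37, 42, 74, 106, 105, 61, 66, 68, 68, 40, 36, 41, 68, 35, 46, 73, 97, 97, 119, 179, 192, 179]
164 [189, 187, 129, 21, 22, 22, 41, 77, 69, 66, 91, 105, 91, 63, 57, 35, 40, 38, 132, 141, 132, 109, 117, 118, 116, 135, 128, 113]
167 [162, 164, 167, 115, 26, 35, 33, 53, 61, 46, 130, 148, 134, 20, 24, 26, 19, 59, 149, 148, 148, 141, 112, 95, 95, 119, 148, 91]
170 [157, 156, 160, 171, 90, 17, 70, 126, 19, 33, 116, 149, 118, 17, 23, 29, 23, 91, 148, 148, 148, 148, 140, 100, 112, 126, 122, 104]
173 [214, 165, 172, 180, 181, 94, 120, 178, 112, 20, 41, 124, 132, 23, 24, 25, 22, 115, 149, 148, 148, 147, 147, 145, 123, 116, 94, 90]
176 [206, 217, 178, 183, 184, 18
[... 2097 characters left out ...]
, 118, 171, 174, 170, 169, 176, 175, 168, 172, 143, 144, 143, 141, 146, 148, 156, 174, 174, 175, 175, 167, 72, 17, 28, 94, 143]
224 [105, 105, 119, 168, 177, 175, 169, 174, 175, 174, 172, 170, 142, 142, 143, 146, 154, 163, 177, 175, 175, 175, 170, 164, 66, 22, 29, 109]
227 [96, 91, 114, 164, 174, 174, 175, 168, 172, 173, 169, 171, 167, 149, 148, 148, 152, 163, 174, 174, 176, 174, 170, 165, 155, 59, 25, 34]
230 [102, 107, 126, 167, 169, 171, 175, 174, 169, 173, 174, 168, 174, 152, 143, 144, 145, 157, 172, 169, 167, 165, 166, 166, 165, 159, 47, 15]
233 [127, 129, 117, 153, 145, 112, 148, 175, 172, 166, 173, 170, 170, 175, 140, 141, 140, 155, 166, 168, 169, 169, 169, 170, 170, 161, 144, 38]
320
```

The foot seems to sit about 8 mm further out than assumed, with the card straightened by the pads. I'll shift 8 mm nearer and 5 mm right, then lower.

Call:
{"method": "send_rows", "body": {"moves": [{"xyz":[-4,-3,-10],"roll":0},{"xyz":[-4,-2,-25],"roll":0},{"xyz":[0,0,-30],"roll":0},{"xyz":[0,0,-25],"roll":0},{"xyz":[0,0,-15],"roll":0},{"xyz":[0,0,-8],"roll":0},{"xyz":[0,0,0],"roll":0},{"xyz":[0,0,0],"roll":0}]}}

```text
clock: 27.3
tcp_pos: [0.4688, -0.1975, 0.161]
ee_rot: [-0.0, 0.707, 0.707, 0.0]
contact_force: [0.4, 0.1, -0.3]
finger_gap: 0.0019
grasp_force: 10.0
```

Call:
{"method": "send_rows", "body": {"moves": [{"xyz":[0,0,-1.5],"roll":0},{"xyz":[0,0,0],"roll":0},{"xyz":[0,0,0],"roll":0}]}}

```text
clock: 27.55
tcp_pos: [0.4688, -0.198, 0.16]
ee_rot: [0.001, 0.707, 0.707, 0.0]
contact_force: [0.7, 0.3, -0.3]
finger_gap: 0.002
grasp_force: 10.0
```

Call:
{"method": "send_rows", "body": {"moves": [{"xyz":[0,0,-2],"roll":0},{"xyz":[0,0,0],"roll":0},{"xyz":[0,0,0],"roll":0}]}}

```text
clock: 27.8
tcp_pos: [0.4686, -0.1981, 0.1574]
ee_rot: [0.0, 0.707, 0.707, 0.0]
contact_force: [-0.2, 0.3, -0.4]
finger_gap: 0.002
grasp_force: 10.0
```

Call:
{"method": "send_rows", "body": {"moves": [{"xyz":[0,0,-1],"roll":0},{"xyz":[0,0,0],"roll":0},{"xyz":[0,0,0],"roll":0}]}}

```text
clock: 28.05
tcp_pos: [0.4686, -0.1982, 0.1568]
ee_rot: [0.0, 0.707, 0.707, 0.0]
contact_force: [-1.5, 0.1, 7.7]
finger_gap: 0.0019
grasp_force: 10.0
```

Call:
{"method": "send_rows", "body": {"moves": [{"xyz":[0,0,0.8],"roll":0},{"xyz":[0,0,0],"roll":0}], "force": 3}}

```text
clock: 28.22
tcp_pos: [0.4686, -0.1981, 0.1572]
ee_rot: [0.0, 0.707, 0.707, 0.0]
contact_force: [1.2, 0.3, -0.9]
finger_gap: 0.0019
grasp_force: 3.0
```

Call:
{"method": "send_rows", "body": {"moves": [{"xyz":[0,0,0],"roll":0},{"xyz":[0,0,0],"roll":0},{"xyz":[0,0,0],"roll":0}], "fingers": 0.12}}

```text
clock: 28.47
tcp_pos: [0.4686, -0.198, 0.157]
ee_rot: [-0.0, 0.707, 0.707, 0.0]
contact_force: [0.2, -0.6, 0.5]
finger_gap: 0.0105
grasp_force: 0.0
```

Call:
{"method": "send_rows", "body": {"moves": [{"xyz":[0,0,0],"roll":0},{"xyz":[0,0,0],"roll":0},{"xyz":[0,0,0],"roll":0},{"xyz":[0,0,0],"roll":0}], "fingers": 0.45}}

```text
clock: 28.8
tcp_pos: [0.4686, -0.198, 0.157]
ee_rot: [0.0, 0.707, 0.707, 0.0]
contact_force: [0.0, 0.1, -0.4]
finger_gap: 0.0328
grasp_force: 0.0
```

```bash
python3 - <<'E'
from h import *
a,j=snap("side","sd6.png"); print(sense()["tcp_pos"],sense()["finger_gap"])
def proj(P):
    c=rot(j["rotation"]).T@(np.array(P)-j["eye"]); q=j["K"]@c; return (q[:2]/q[2]).round(1)
for P in((.461,-.211,.022),(.481,-.211,.022),(.461,-.181,.022),(.461,-.211,.046),(.461,-.181,.046),(.471,-.2335,.032),(.475,-.2335,.122),(.475,-.1585,.122)): print(P,proj(P))
p=proj((.471,-.196,.04)).astype(int); g=cv2.cvtColor(a,cv2.COLOR_BGR2GRAY)
print(p[0]-40)
for y in range(p[1]-56,p[1]+27,3): print(y,g[y,p[0]-40:p[0]+42:3].tolist())
E
```

```text
[ 0.46857406 -0.19801915  0.15704247] 0.03679090556900289
(0.461, -0.211, 0.022) [356.4 257.3]
(0.481, -0.211, 0.022) [364.  254.9]
(0.461, -0.181, 0.022) [350.6 249.5]
(0.461, -0.211, 0.046) [356.8 249.6]
(0.461, -0.181, 0.046) [350.9 241.8]
(0.471, -0.2335, 0.032) [365. 259.]
(0.475, -0.2335, 0.122) [368.8 227.7]
(0.475, -0.1585, 0.122) [353.  209.1]
317
190 [241, 216, 175, 125, 154, 179, 67, 16, 24, 20, 21, 27, 17, 18, 26, 36, 35, 22, 17, 81, 88, 106, 43, 39, 39, 56, 62, 60]
193 [125, 67, 76, 35, 36, 28, 38, 25, 21, 16, 17, 21, 15, 23, 20, 20, 19, 22, 22, 34, 49, 32, 34, 41, 37, 35, 39, 37]
196 [60, 46, 38, 37, 35, 38, 38, 33, 23, 22, 23, 22, 24, 22, 20, 26, 27, 30, 35, 38, 50, 87, 134, 142, 53, 22, 23, 18]
199 [103, 31, 37, 36, 38, 37, 35, 35, 34, 17, 24, 21, 28, 32, 31, 33, 44, 62, 78, 68, 58, 49, 134, 141, 127, 56, 62, 19]
202 [140, 45, 34, 44, 35, 35, 36, 37, 37, 37, 36, 36, 42, 63, 104, 139, 66, 44, 48, 50, 36, 39, 43, 68, 89, 113, 62, 20]
205 [151, 49, 29, 37, 33, 55, 37, 36, 39, 31, 65, 89, 85, 72, 160, 169, 67, 51, 62, 80, 36, 39, 49, 141, 145, 144, 138, 83]
208 [111, 50, 
[... 2234 characters left out ...]
80, 76, 80, 85, 83, 90, 131, 137, 134, 132, 132, 139, 143, 141, 143]
259 [103, 109, 128, 116, 127, 124, 109, 90, 82, 80, 79, 82, 76, 71, 75, 73, 77, 84, 86, 88, 127, 158, 92, 73, 85, 138, 140, 144]
262 [103, 129, 124, 121, 118, 117, 107, 81, 73, 86, 76, 79, 73, 77, 74, 82, 82, 79, 75, 90, 122, 173, 141, 72, 72, 94, 156, 158]
265 [104, 155, 103, 124, 117, 109, 98, 76, 66, 81, 78, 81, 72, 77, 76, 78, 74, 87, 82, 90, 90, 95, 100, 82, 83, 84, 101, 153]
268 [102, 163, 156, 104, 119, 106, 104, 82, 73, 80, 59, 75, 82, 75, 74, 76, 87, 89, 94, 88, 93, 89, 92, 91, 80, 81, 84, 110]
271 [104, 164, 108, 96, 125, 110, 85, 80, 88, 134, 84, 61, 69, 74, 75, 74, 66, 57, 96, 93, 87, 93, 90, 94, 90, 78, 80, 80]
```

Call:
{"method": "send_rows", "body": {"moves": [{"xyz":[0,0,0],"roll":0},{"xyz":[0,0,0],"roll":0},{"xyz":[0,0,0],"roll":0},{"xyz":[0,0,15],"roll":0},{"xyz":[0,0,30],"roll":0},{"xyz":[0,0,35],"roll":0},{"xyz":[0,-10,30],"roll":0},{"xyz":[0,0,0],"roll":0}], "fingers": 0.65}}

```text
clock: 29.52
tcp_pos: [0.4699, -0.2095, 0.2722]
ee_rot: [0.004, 0.707, 0.707, 0.001]
contact_force: [0.1, -0.5, 0.7]
finger_gap: 0.0618
grasp_force: 0.0
```

Call:
{"method": "send_rows", "body": {"moves": [{"xyz":[0,-35,0],"roll":0},{"xyz":[0,-35,0],"roll":0},{"xyz":[0,-10,0],"roll":0},{"xyz":[0,0,0],"roll":0},{"xyz":[0,0,0],"roll":0}]}}

```text
clock: 29.93
tcp_pos: [0.4682, -0.2878, 0.2664]
ee_rot: [-0.001, 0.708, 0.706, 0.0]
contact_force: [0.7, 0.2, -0.4]
finger_gap: 0.0617
grasp_force: 0.0
```

```bash
python3 - <<'E'
from h import *
print(sense()["tcp_pos"],sense()["clock"])
a,i=snap("wrist","w14.png"); np.save("w14.npy",np.array([i],dtype=object),allow_pickle=True); print(i["eye"])
def proj(P):
    c=rot(i["rotation"]).T@(np.array(P)-i["eye"]); q=i["K"]@c; return (q[:2]/q[2]).round(1)
for P in((.468,-.211,.046),(.468,-.181,.046),(.488,-.2,.046),(.484,-.2335,.122),(.484,-.1585,.122)): print(P,proj(P))
p=proj((.475,-.196,.08)).astype(int);g=cv2.cvtColor(a,cv2.COLOR_BGR2GRAY)
print(p[0]-32)
for y in range(max(0,p[1]-66),p[1]+70,5): print(y,g[y,p[0]-32:p[0]+32:2].tolist())
E
```

```text
[ 0.46821847 -0.28783724  0.26639524] 29.9333
[ 0.46810448 -0.20580423  0.35860875]
(0.468, -0.211, 0.046) [315.  106.7]
(0.468, -0.181, 0.046) [314.9  73.1]
(0.488, -0.2, 0.046) [336.1  94.6]
(0.484, -0.2335, 0.122) [336.5 139.9]
(0.484, -0.1585, 0.122) [338.4  27.7]
291
22 [152, 162, 171, 174, 171, 174, 170, 167, 164, 164, 168, 171, 172, 175, 172, 171, 174, 169, 162, 165, 171, 173, 174, 172, 173, 176, 169, 164, 165, 171, 174, 175]
27 [152, 166, 175, 174, 167, 171, 170, 171, 170, 165, 170, 173, 174, 175, 175, 174, 174, 168, 162, 168, 172, 172, 170, 173, 175, 172, 169, 161, 164, 168, 172, 178]
32 [155, 163, 171, 169, 170, 172, 171, 173, 170, 168, 167, 173, 175, 176, 175, 174, 172, 169, 163, 170, 169, 172, 173, 172, 173, 172, 168, 165, 164, 172, 172, 177]
37 [153, 162, 173, 177, 178, 173, 176, 177, 172, 170, 165, 171, 174, 174, 174, 174, 177, 170, 160, 164, 197, 172, 170, 171, 171, 170, 163, 163, 168, 172, 174, 175]
42 [153, 163, 167, 175, 180, 177, 179, 176, 176, 173, 170, 171, 173, 176, 180, 174, 150, 138, 133, 142, 217, 187, 172, 175, 174, 166, 161, 166, 173, 176, 176, 176]
47 [159
[... 3037 characters left out ...]
 170, 166, 168, 177, 173, 177, 172, 166]
142 [151, 147, 154, 158, 163, 159, 158, 158, 154, 161, 161, 165, 166, 134, 132, 169, 172, 173, 168, 166, 174, 178, 176, 181, 173, 162, 171, 176, 172, 175, 174, 162]
147 [150, 151, 158, 162, 160, 160, 153, 151, 154, 160, 160, 161, 160, 128, 133, 168, 173, 171, 169, 168, 174, 175, 181, 174, 169, 164, 171, 177, 175, 180, 175, 155]
152 [153, 155, 162, 166, 161, 159, 155, 150, 158, 163, 163, 165, 160, 135, 137, 173, 176, 173, 167, 164, 174, 174, 178, 176, 167, 168, 175, 177, 176, 173, 175, 153]
157 [152, 156, 170, 170, 167, 160, 158, 155, 161, 162, 163, 163, 163, 163, 169, 171, 173, 176, 166, 164, 171, 174, 176, 173, 167, 168, 178, 175, 173, 174, 173, 146]
```

The card is measured at (.473,-.197), upright and square, about 63 mm from the bread's middle. The gripper is clear, so I'm handing in.

```bash
python3 -c "
from rig import r
print(r.close_job())"
```

```text
the job is handed in; nothing more can be done
None
```

The bread, both jars and the price card are on the board, placed in the required order and within tolerance by my last camera measurements of each; the job is handed in, but no verdict came back.

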